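Fetch the culture dish tray from behind the can

TASK

The culture dish on its carrier tray is stored in the low bay behind the green can: stand the can aside on the worktop, slide the tray out by its red handle and set it gently down in the middle of the white light plate, with the dish still lying in it and kept level throughout. Then stand the can back in its orange saucer, upright, and leave everything else where it is.

Things in the scene. Friction and masses are not known exactly. Their poses are not given: they have to be found in the camera images.
- bay: the storage bay: low open-fronted blue box with a clear roof, 106 mm deep (x) by 116 mm wide (y) by 70 mm high, fixed to the worktop; origin at the centre of its underside; its open front faces its own -x. Inside: floor 12 mm above the worktop, 104 mm wide, 100 mm deep from the front edge, 52 mm headroom; the tray can only be slid out straight along the bay's -x. The front edge is 53 mm from the origin. The orange drip saucer is joined to its front
- saucer (a point): centre of the inner floor (2 mm above the worktop) of the orange drip saucer, a fixed shallow round saucer 88 mm across outside, 80 mm inside, rim 6 mm above the worktop; 148 mm in front of the bay's origin; same axes as the bay. The worktop nearer the robot than the bay and the plate, and between them, is clear
- can_center (a point): centre (half-way up) of the lime-green lidded can, a plain upright cylinder 65 mm in diameter, 85 mm tall, 0.1 to 0.2 kg, loose; starts in the saucer, its side towards the bay about 18 mm from the end of the tray's handle. z is its own upward axis
- tray_center (a point): centre of the aluminium carrier tray, 5 mm above its underside: square, 92x92 mm, floor 3 mm thick, rim 3 mm thick and 10 mm high, about 0.16 kg with its handle, loose. It starts inside the bay, its own -x (the handle side) out of the bay's front
- tray_handle (a point): middle of the tray's red handle, an upright fin 14 mm thick (tray's y), 38 mm long (tray's x), reaching from 12 to 42 mm above the tray's underside; this point is 27 mm above the underside and 80 mm from the tray's centre along the tray's -x. Same axes as the tray
- dish_center (a point): centre (half-way up) of the closed clear culture dish, 68 mm in diameter, 14 mm high, 0.03 kg, lying loose on the tray's floor inside the rim
- plate_center (a point): centre of the top face of the light plate: flat grey plate 200x200 mm, 12 mm thick, with a white panel 172x172 mm in the middle, flush with the top; fixed
- tray: the same tray, origin at the centre of its underside
- green_can: the same can, origin at the centre of its underside
- beaker: bystander: empty glass beaker, 74 mm wide, 80 mm tall, loose; origin at the centre of its underside
- timer: bystander: small grey bench timer, 70x62x20 mm, loose; origin at the centre of its underside
- tape: bystander: roll of green tape, 68 mm across, 19 mm high, loose; origin at the centre of its underside

How it is judged:
On the way, in this order (a step that is already met when the one before it is completed fails the run):
1. the can stands upright on the worktop beside its saucer, released (horizontal distance between can_center and saucer above 0.08 m and height (world z) of can_center between 0.038 and 0.047 m and angle between can_center's own z axis and vertical below 0.1 rad and linear speed of green_can below 0.02 m/s and contact force between the fingers and green_can below 0.1 N), for 0.2 s.
2. the tray rests in the middle of the light plate with the dish in it, released (horizontal distance between tray_center and plate_center below 0.03 m and z of tray_center in the frame of plate_center between 0.001 and 0.01 m and angle between tray_center's own z axis and vertical below 0.06 rad and horizontal distance between dish_center and tray_center below 0.02 m and z of dish_center in the frame of tray_center between 0.001 and 0.01 m and linear speed of tray below 0.02 m/s and contact force between the fingers and tray below 0.1 N), for 0.2 s.
At the end, for the whole second after the job is handed in: The tray rests flat on the light plate, its centre within 30 mm of the plate's centre (any heading), with the dish lying flat inside it; the can stands upright in the saucer, within 12 mm of its centre, on the saucer's floor; both are released and at rest (all of step 2 and horizontal distance between can_center and saucer below 0.012 m and z of can_center in the frame of saucer between 0.0385 and 0.0455 m and angle between can_center's own z axis and vertical below 0.1 rad and linear speed of green_can below 0.02 m/s and contact force between the fingers and green_can below 0.1 N); the robot touches nothing.
It fails at once if the tray tilted by more than 20 degrees (angle between tray_center's own z axis and vertical above 0.35 rad).
It fails at once if the dish came out of the tray (z of dish_center in the frame of tray_center above 0.025 m or horizontal distance between dish_center and tray_center above 0.03 m).
It fails at once if the can tipped by more than 35 degrees (angle between can_center's own z axis and vertical above 0.6 rad).
It fails at once if the tray was slammed onto the plate (more than 40 N) (contact force between tray and light_plate above 40 N).
It fails at once if a bystander was moved by more than 30 mm (distance of any of beaker, timer, tape from where it was at the start of the episode above 0.03 m).
It also fails if it takes over 72 s, if anything falls off the work surface, if the arm or the gripper's body presses on something with over 40 N, if the wrist force passes 120 N, or if a joint passes its speed limit or range.

ROBOT

A 7-joint arm with a two-finger parallel gripper is mounted at the origin on a cart in front of the work surface, level with it; the furniture and walls round the work are solid. World frame = base frame: x ahead of the robot, y to its left, z up, the work surface at z = 0. Lengths are in m, angles in rad, forces in N, time in s.
With the tool pointing down it reaches from about 0.425 to 0.925 m from the base axis. Payload 6.8 kg.
Tool frame: the origin (TCP) lies at the very end of the fingers, on their centre line; the grasp point (between the pads) lies 19 mm behind it (r.grip_depth is the distance from the TCP to the grasp point, in m); z points along the fingers, y is the direction in which the jaws open and shut (so a half turn about z gives the same grasp; the last joint's range is limited). The gripper opens to 85 mm and grips with 20 to 120 N. Pads are 22 mm wide; open, the fingers measure 114 mm over their backs; the gripper's body (76 mm by 85 mm) begins 54 mm behind the grasp point. The pads swing forward as they close: fully open they stand 13 mm farther back than shut.
Start: joints at [-1.241, 0.477, 0.022, 1.555, -0.011, 1.109, -0.083], TCP at [0.286, 0.611, 0.231] pointing down, gripper open.
Joint ranges: [-2.96, 2.96], [-0.34, 2.1], [-1.41, 1.46], [0.24, 2.44], [-1.37, 4.51], [0.17, 1.92], [-2.96, 2.96]. Speed limits (rad/s): [2.39, 2.39, 3.14, 3.14, 3.14, 3.14, 3.14].

INTERFACE

Orientations are given as a rotation vector (axis times angle).
In Python, from bench import r, grab_frame gives the robot as it stands. The module is installed in compiled form; this text tells all that it offers.
- The arm moves only by the tool play_rows, never from a script. Its argument "increments" is a list of rows, each a list of 7 numbers: the shift along the tool's x, y, z in mm, then the turn, a rotation vector about the tool's x, y, z in rad, then the closure in counts, from 0 (fully open) to 255 (shut). In form: [[tx, ty, tz, rx, ry, rz, claw], ...]. A call has 1 to 5 rows; each row shifts and turns the pose as measured when the row begins, along the tool's axes as they then stand; what a row does not reach is not made up. A row lasts 1/10 s, in which the tool goes at most 50 mm and 8.59 degrees, less where a joint would pass 70% of its speed; a pose out of reach is approached as far as the arm can. A call is refused whole if a number of a shift passes 50 or a number of a turn 0.15, either way. A call with a gripper value outside its range is refused whole. The fingers move at their own pace and stop on an object; "force" is the grip in N (left out, the last holds). Time passes only in rows, so rows that do not move let the fingers close. It gives the time, the measured TCP pose, the force and the opening at its end, in the units of the state.
- r.get_obs(): the state, without advancing time (a new reading comes with each control period).
- grab_frame(name): name is "scene" or "top"; returns a dict with "color" (400x640x3 uint8, blue, green, red), "depth" (400x640 float32, m along the optical axis (not along the pixel's ray), 0 where there is no reading), "K" (3x3 intrinsics, pixels), "T" (4x4, takes a point from camera to world coordinates). Camera axes: x right, y up, looking along -z (the intrinsics and any distortion apply to the point x, -y, -z); pixel columns grow to the right and rows downward; lengths in m; the calibration is good to about 2 mm. A picture is of the moment at which its call begins.
- r.hand_in(): hands the job in, once; it reports no verdict.
The state is a dict: "clock": time; "joints": joint angles; "qvel": joint speeds; "tau": joint torques, N m; "tcp_pos": TCP position; "orientation": TCP orientation; "contact_force": force on the tool from outside, world axes, zero at the start; "moment": the same for the moment, N m; "grip_width": finger opening in m.
Only numpy, scipy, OpenCV 4.12 (cv2) and the standard library are available. Lean on these libraries where they do the work, as an engineer would, in place of code of your own. Each camera call takes 0.05 s, during which the arm holds its last target.

## Working session

There is one attempt and no reset: what is moved stays moved. The work goes in short steps, Python scripts to look and compute and a tool call to move; the robot and the scene stay as the last step left them, time stands still between calls to the robot, and variables do not carry over. Pictures are saved under pics/ and viewed, and the job is handed in when it is done.

Besides the shell and the picture viewer there is one more tool, called after ">>>" by a JSON object that holds its "name" and its "arguments". play_rows: Moves the arm, as the interface text tells. Its arguments: {"type":"object","properties":{"increments":{"type":"array","items":{"type":"array","items":{"type":"number"}}},"force":{"type":"number"}},"required":["increments"]}

```bash
mkdir -p pics
python3 - <<'E'
from bench import r, grab_frame
import cv2, numpy as np
print(r.get_obs(), r.grip_depth)
for n in("scene","top"):
    f=grab_frame(n); cv2.imwrite(f"pics/{n}0.png",f["color"]); np.savez(f"{n}0.npz",**{k:f[k] for k in("color","depth","K","T")}); print(f.keys(),f["K"],f["T"])
E
```

```text
{'clock': 0.0, 'joints': array([-1.24108352,  0.47779909,  0.02235046,  1.55646765, -0.01152112,
        1.10932033, -0.08307718]), 'qvel': array([ 1.06565782e-04,  3.21971750e-04,  7.85218624e-04, -9.99388532e-05,
       -1.12245407e-04,  9.45778479e-04, -5.52780956e-04]), 'tau': array([ 2.90446669e-04, -5.96472967e+01,  1.60828885e+00, -2.81193334e+01,
        1.25757518e-02,  9.57451179e-03,  3.39736653e-05]), 'tcp_pos': array([0.2859301 , 0.61077658, 0.23031977]), 'orientation': array([-6.82135005e-01, -3.06635217e+00,  2.89760836e-03]), 'contact_force': array([ 0.20736257, -0.07138485, -1.06587295]), 'moment': array([ 0.04438279,  0.02930878, -0.01010017]), 'grip_width': 0.08514964907016549} 0.0187
dict_keys(['color', 'depth', 'K', 'T']) [[375.02948864   0.         325.83780593]
 [  0.         375.02948864 202.77389609]
 [  0.           0.           1.        ]] [[ 0.67934641  0.51126929 -0.52639545 -0.05149712]
 [-0.7337868   0.47988411 -0.48090351 -0.54966059]
 [ 0.00673761  0.7129621   0.7011702   0.86799601]
 [ 0.          0.          0.          1.        ]]
dict_keys(['color', 'depth', 'K', 'T']) [[381.0107093    0.         325.60481389]
 [  0.         381.0107093  196.46883417]
 [  0.           0.           1.        ]] [[ 0.02314588  0.99783207 -0.06160709  0.45081275]
 [-0.99971518  0.02346005  0.00438104  0.00282516]
 [ 0.00581684  0.06148814  0.99809086  1.46420768]
 [ 0.          0.          0.          1.        ]]
```

View pics/scene0.png

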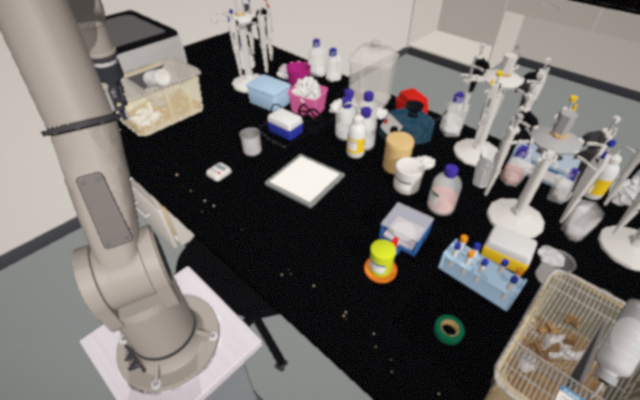

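View pics/top0.png

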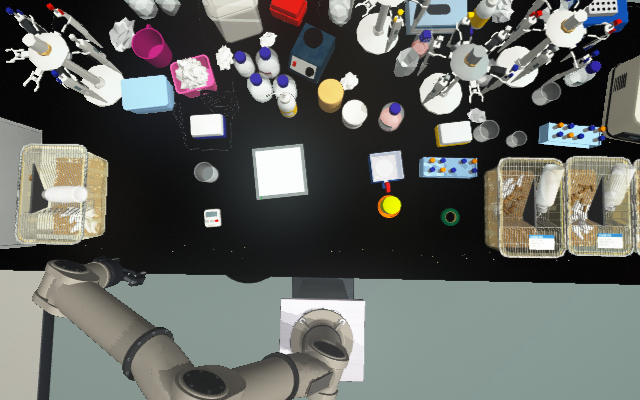

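The scene view shows the can/saucer at (382,262), bay (406,230), plate (305,180). The top view has the plate at (280,172), bay (387,167), handle (388,187), can (390,206), timer (212,218), beaker (206,172) and tape (450,217). Next I zoom in and measure.

```bash
cat > h.py <<'E'
import numpy as np, cv2
def load(n): return dict(np.load(n))
def pts(f):
    d=f["depth"];K=f["K"];T=f["T"];v,u=np.mgrid[:d.shape[0],:d.shape[1]]
    x=(u-K[0,2])/K[0,0]*d;y=(v-K[1,2])/K[1,1]*d
    return np.stack([x,-y,-d],-1)@T[:3,:3].T+T[:3,3]
def ray(f,u,v,z):
    K=f["K"];T=f["T"];c=np.array([(u-K[0,2])/K[0,0],-(v-K[1,2])/K[1,1],-1.0]);w=T[:3,:3]@c;o=T[:3,3]
    return o+w*(z-o[2])/w[2]
def proj(f,p):
    K=f["K"];T=f["T"];c=T[:3,:3].T@(np.array(p)-T[:3,3]);return np.array([K[0,2]+K[0,0]*c[0]/-c[2],K[1,2]-K[1,1]*c[1]/-c[2]])
E
python3 - <<'E'
from h import *
t=load("top0.npz");s=load("scene0.npz")
cv2.imwrite("pics/topz.png",cv2.resize(t["color"][130:230,230:330+80+20],None,fx=4,fy=4,interpolation=cv2.INTER_CUBIC))
cv2.imwrite("pics/scz.png",cv2.resize(s["color"][140:300,255:455],None,fx=3.7,fy=3.7,interpolation=cv2.INTER_CUBIC))
for n,f in(("top",t),("scene",s)):
    P=pts(f);hsv=cv2.cvtColor(f["color"],cv2.COLOR_BGR2HSV);H,S,V=[hsv[...,i].astype(int) for i in range(3)]
    reg=(P[...,0]>.3)&(P[...,0]<.85)&(P[...,1]<.35)&(P[...,1]>-.4)&(P[...,2]<.2)&(f["depth"]>0)
    for nm,m in (("lime",(H>24)&(H<45)&(S>120)&(V>100)),("orange",(H>5)&(H<20)&(S>150)&(V>120)),("red",((H<5)|(H>172))&(S>150)&(V>90)),("blue",(H>100)&(H<125)&(S>60)&(V>80)),("white",(S<40)&(V>200)),("grey",(S<50)&(V>90)&(V<190))):
        k,l,st,c=cv2.connectedComponentsWithStats((m&reg).astype(np.uint8))
        for i in range(1,k):
            if st[i,4]>8:
                q=P[l==i];print(n,nm,st[i],c[i].round(1),np.median(q,0).round(3),q.min(0).round(3),q.max(0).round(3))
E
```

```text
top lime [380 196  21  18 287] [390.6 204.7] [ 0.511 -0.24   0.086] [ 0.481 -0.293 -0.01 ] [ 0.549 -0.209  0.096]
top orange [430 158   3   5   9] [430.9 160.1] [ 0.675 -0.379  0.104] [ 0.668 -0.384  0.099] [ 0.682 -0.376  0.111]
top orange [378 195  21  23 117] [385.1 209.2] [ 0.486 -0.229  0.004] [ 0.468 -0.281 -0.008] [ 0.553 -0.204  0.012]
top red [385 182   6  11  51] [387.6 187. ] [ 0.579 -0.233  0.051] [ 0.56  -0.253 -0.007] [ 0.598 -0.224  0.063]
top blue [390 107  11   8  66] [395.  109.8] [ 0.839 -0.237  0.16 ] [ 0.828 -0.261  0.13 ] [ 0.85  -0.219  0.167]
top blue [419 157  16  21 188] [424.5 166.8] [ 0.655 -0.364  0.059] [ 0.624 -0.399 -0.003] [ 0.695 -0.358  0.111]
top blue [368 159   3   5   9] [369.2 160.7] [ 0.676 -0.163  0.054] [ 0.665 -0.165  0.011] [ 0.687 -0.162  0.072]
top blue [388 179  12   3  20] [393.6 179.8] [ 0.61  -0.259  0.013] [ 0.605 -0.283  0.006] [ 0.614 -0.241  0.074]
top blue [373 181  12   8  29] [380.5 183.3] [ 0.598 -0.219  0.008] [ 0.579 -0.228 -0.003] [ 0.605 -0.179  0.074]
top white [342 112  25  13 246] [354.3 117. ] [ 0.831 -0.101  0.088] [ 
[... 3553 characters left out ...]
scene grey [381 202  53  48 871] [405.8 221.4] [ 0.667 -0.211  0.07 ] [ 0.593 -0.287 -0.002] [ 0.784 -0.125  0.075]
scene grey [463 244   3   6  10] [464.1 246.2] [ 0.691 -0.39   0.061] [ 0.678 -0.393 -0.001] [ 0.756 -0.374  0.063]
scene grey [451 249   8   7  28] [453.4 251.5] [ 0.637 -0.381  0.078] [ 0.634 -0.39   0.062] [ 0.657 -0.371  0.095]
scene grey [371 261  14  11  50] [375.  265.6] [ 0.482 -0.241  0.044] [ 0.479 -0.265  0.021] [ 0.493 -0.228  0.056]
scene grey [447 260   8   8  50] [450.2 263.5] [ 0.638 -0.385  0.025] [ 0.623 -0.396  0.005] [ 0.663 -0.37   0.062]
scene grey [ 242  315  130   85 4255] [305.7 364.6] [ 0.422 -0.014 -0.879] [ 0.3   -0.319 -0.894] [ 0.506  0.333 -0.772]
```

View pics/topz.png

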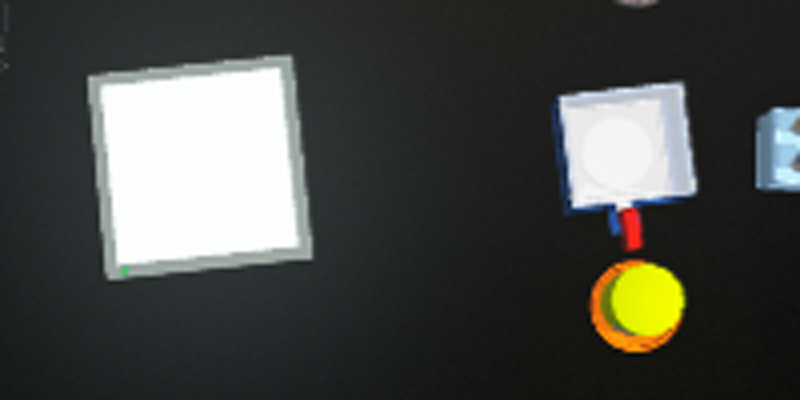

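View pics/scz.png

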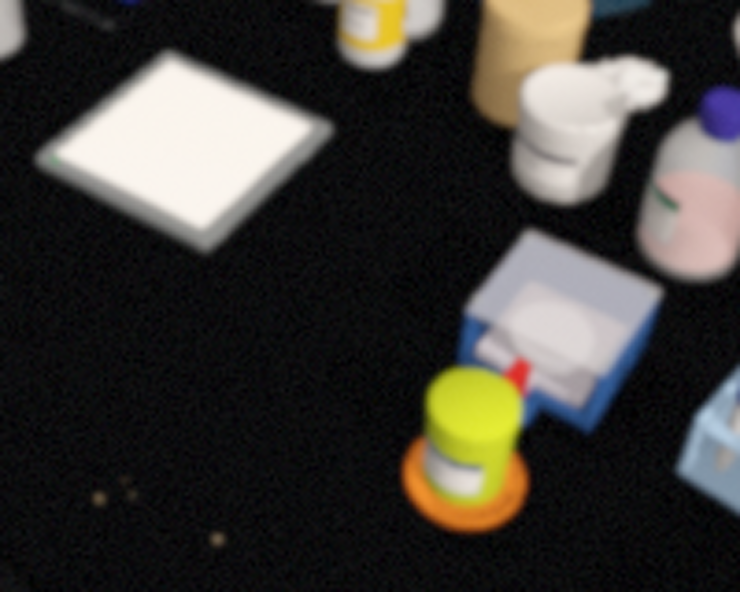

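```bash
cat > meas.py <<'E'
from h import *
from scipy.optimize import least_squares
t=load("top0.npz");s=load("scene0.npz")
def masks(f):
    P=pts(f);hsv=cv2.cvtColor(f["color"],cv2.COLOR_BGR2HSV);return P,*[hsv[...,i].astype(int) for i in range(3)]
# plate: minAreaRect of white panel projected onto z=.012 ; both cams
for n,f in(("top",t),("scene",s)):
    P,H,S,V=masks(f)
    m=((S<60)&(V>200)&(P[...,1]>.05)&(P[...,1]<.3)&(P[...,0]>.5)&(P[...,0]<.76)&(P[...,2]<.04)).astype(np.uint8)
    m=cv2.morphologyEx(m,cv2.MORPH_OPEN,np.ones((3,3)))
    c=max(cv2.findContours(m,cv2.RETR_EXTERNAL,cv2.CHAIN_APPROX_NONE)[0],key=len)[:,0]
    w=np.array([ray(f,u,v,.012)[:2] for u,v in c]);print(n,"plate",cv2.minAreaRect((w*1000).astype(np.float32)))
    m=((H>22)&(H<48)&(S>120)&(V>60)&(P[...,0]<.56)&(P[...,0]>.45)&(P[...,2]>.0775)&(P[...,2]<.1))
    v,u=np.nonzero(m);w=np.array([ray(f,a,b,.087)[:2] for a,b in zip(u,v)]);print(n,"can top",w.mean(0),cv2.minEnclosingCircle((w*1000).astype(np.float32)), P[m].mean(0))
    m=(((H<5)|(H>172))&(S>130)&(V>80)&(P[...,0]<.62)&(P[...,0]>.5)&(abs(P[...,1]+.23)<.05))
    v,u=np.nonzero(m);w=np.array([ray(f,a,b,.054)[:2] for a,b in zip(u,v)]);print(n,"handle",w.min(0),w.max(0),cv2.minAreaRect((w*1000).astype(np.float32)))
    m=((H>4)&(H<21)&(S>140)&(V>90)&(P[...,0]<.6)&(P[...,0]>.44)&(abs(P[...,1]+.24)<.07))|((H>20)&(H<48)&(S>120)&(P[...,0]<.56)&(P[...,0]>.44)&(abs(P[...,1]+.24)<.07))
    om=(H>4)&(H<21)&(S>140)&(V>90)&(P[...,0]<.6)&(P[...,0]>.44)&(abs(P[...,1]+.24)<.07)
    v,u=np.nonzero(om);w=np.array([ray(f,a,b,.006)[:2] for a,b in zip(u,v)])
    hull=cv2.convexHull((w*1000).astype(np.float32))[:,0]
    print(n,"saucer hull circle",cv2.minEnclosingCircle(hull))
E
python3 meas.py
python3 - <<'E'
from h import *
t=load("top0.npz");s=load("scene0.npz")
cv2.imwrite("pics/topb.png",cv2.resize(t["color"][145:220,355:425],None,fx=8,fy=8,interpolation=cv2.INTER_CUBIC))
cv2.imwrite("pics/scb.png",cv2.resize(s["color"][195:290,355:445],None,fx=6,fy=6,interpolation=cv2.INTER_CUBIC))
E
```

```text
top plate ((633.9119262695312, 176.3597412109375), (174.62054443359375, 174.67359924316406), 7.360354900360107)
top can top [ 0.51200984 -0.24106232] ((512.2681884765625, -240.82321166992188), 32.90997314453125) [ 0.51203285 -0.24115086  0.08648146]
top handle [ 0.55975681 -0.24207602] [ 0.59732246 -0.22308322] ((578.5396118164062, -232.58706665039062), (37.41753387451172, 18.60763168334961), 0.7766666412353516)
top saucer hull circle ((508.7478332519531, -245.043212890625), 44.62538528442383)
scene plate ((633.8781127929688, 177.42041015625), (176.28587341308594, 175.81138610839844), 7.471155166625977)
scene can top [ 0.50778511 -0.24270245] ((507.37408447265625, -242.74176025390625), 35.80413818359375) [ 0.50769043 -0.2427552   0.08710019]
scene handle [ 0.57025327 -0.24751926] [ 0.5931096  -0.22854518] ((579.821533203125, -235.15443420410156), (28.192949295043945, 13.524959564208984), 26.637752532958984)
scene saucer hull circle ((536.8051147460938, -238.7357940673828), 77.99420928955078)
```

View pics/topb.png

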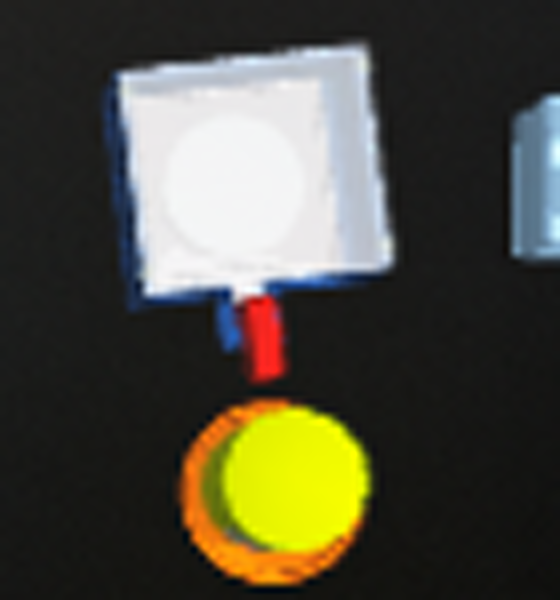

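View pics/scb.png

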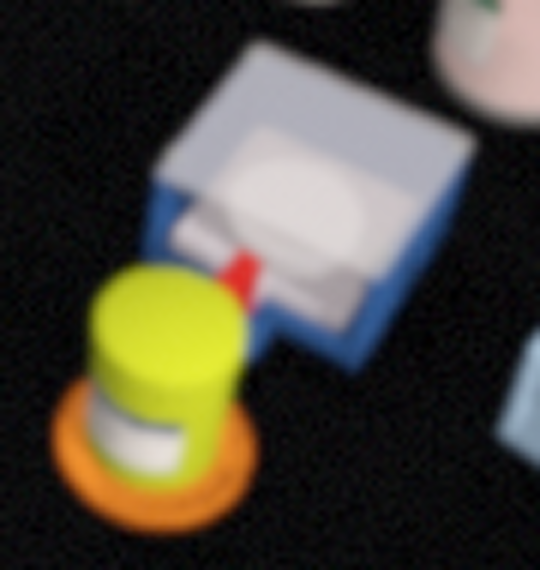

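Run:
```python
from h import *
from scipy.optimize import least_squares
t=load("top0.npz");s=load("scene0.npz")
ct=[((a+.5)/8-.5+355,(b+.5)/8-.5+145) for a,b in[(115,72),(367,42),(394,268),(145,298)]]
cs=[((a+.5)/6-.5+355,(b+.5)/6-.5+195) for a,b in[(258,40),(475,143),(378,282),(157,178)]]
loc=np.array([[53,58],[53,-58],[-53,-58],[-53,58]])/1000
def model(p,f):
    c,si=np.cos(p[2]),np.sin(p[2]);
    return np.array([proj(f,[p[0]+c*x-si*y,p[1]+si*x+c*y,.07]) for x,y in loc])
for nm,l in(("top",[(t,ct)]),("scene",[(s,cs)]),("both",[(t,ct),(s,cs)])):
    q=least_squares(lambda p:np.concatenate([(model(p,f)-np.array(c)).ravel() for f,c in l]),[.65,-.22,.1]);p=q.x
    R=np.array([[np.cos(p[2]),-np.sin(p[2])],[np.sin(p[2]),np.cos(p[2])]])
    print(nm,p.round(4),"rms",np.sqrt((q.fun**2).mean()).round(2),"saucer",(p[:2]+R@[-.148,0]).round(4),"handle(tray at 1.5)",(p[:2]+R@[-.0785,0]).round(4))
    print(q.fun.round(1))
    for n,pt in(("front bot",[-.053,.058,0]),("front bot",[-.053,-.058,0]),("back bot",[.053,.058,0])):
        w=[*(p[:2]+R@pt[:2]),pt[2]];print(n,((proj(t,w)-[355,145])*8).round(),((proj(s,w)-[355,195])*6).round())
```

```text
top [ 0.6555 -0.2251  0.1412] rms 0.12 saucer [ 0.509  -0.2459] handle(tray at 1.5) [ 0.5778 -0.2361]
[ 0.2 -0.1 -0.2  0.   0.1  0.1 -0.   0. ]
front bot [123. 309.] [141. 263.]
front bot [361. 281.] [353. 370.]
back bot [95. 93.] [238. 137.]
scene [ 0.6541 -0.2253  0.14  ] rms 0.52 saucer [ 0.5075 -0.246 ] handle(tray at 1.5) [ 0.5763 -0.2363]
[ 0.1  1.1 -0.4 -0.   0.3 -0.2  0.  -0.8]
front bot [123. 312.] [139. 265.]
front bot [361. 284.] [351. 372.]
back bot [96. 96.] [237. 139.]
both [ 0.6548 -0.2251  0.1404] rms 0.4 saucer [ 0.5083 -0.2459] handle(tray at 1.5) [ 0.5771 -0.2361]
[ 0.2  0.1 -0.2  0.2  0.1  0.3 -0.   0.2  0.1  1.  -0.3 -0.2  0.4 -0.4
  0.1 -1. ]
front bot [123. 310.] [140. 264.]
front bot [361. 283.] [352. 371.]
back bot [96. 94.] [238. 138.]
```

```bash
cat > plan.py <<'E'
# usage: plan.py x y z az_deg(tool x) [maxstep_mm] [nrows]
import sys,numpy as np
from scipy.spatial.transform import Rotation as Ro
from bench import r
def down(az): 
    a=np.radians(az); x=np.array([np.cos(a),np.sin(a),0]);z=np.array([0,0,-1.]);return Ro.from_matrix(np.stack([x,np.cross(z,x),z],1))
a=[float(v) for v in sys.argv[1:]]
o=r.get_obs();p=np.array(o["tcp_pos"]);R=Ro.from_rotvec(o["orientation"]);g=np.array(a[:3]);G=down(a[3]);ms=a[4] if len(a)>4 else 45
x=R.as_matrix()[:,0];print("t",round(o["clock"],2),"tcp",p.round(4),"az",np.degrees(np.arctan2(x[1],x[0])).round(2),"tilt",np.degrees(np.arccos(-R.as_matrix()[2,2])).round(2),"F",np.round(o["contact_force"],1),"w",round(o["grip_width"],4),"j",np.round(o["joints"],2))
d=(R.inv()*G).as_rotvec();n=max(1,int(np.ceil(max(np.linalg.norm(g-p)*1000/ms,np.linalg.norm(d)/.145))))
rows=[]
for i in range(n):
    Rk=R*Ro.from_rotvec(d*i/n);s=Rk.inv().apply((g-p)*1000/n);rows.append([*[round(float(v),1) for v in s],*[round(float(v),3) for v in d/n]])
print(n)
for q in rows:print(q)
E
python3 plan.py 0.511 -0.242 0.23 8.1
```

```text
t 0.1 tcp [0.286  0.6108 0.2304] az 154.92 tilt 0.1 F [-0.8  0.4  0.2] w 0.0852 j [-1.24  0.48  0.02  1.56 -0.01  1.11 -0.08]
20
[-28.3, -33.8, 0.1, -0.0, 0.0, 0.128]
[-32.4, -30.0, 0.1, -0.0, 0.0, 0.128]
[-35.9, -25.6, 0.1, -0.0, 0.0, 0.128]
[-38.9, -20.8, 0.1, -0.0, 0.0, 0.128]
[-41.2, -15.6, 0.1, -0.0, 0.0, 0.128]
[-42.9, -10.2, 0.1, -0.0, 0.0, 0.128]
[-43.9, -4.7, 0.1, -0.0, 0.0, 0.128]
[-44.1, 1.0, 0.0, -0.0, 0.0, 0.128]
[-43.6, 6.6, 0.0, -0.0, 0.0, 0.128]
[-42.4, 12.1, 0.0, -0.0, 0.0, 0.128]
[-40.5, 17.4, 0.0, -0.0, 0.0, 0.128]
[-38.0, 22.5, 0.0, -0.0, 0.0, 0.128]
[-34.8, 27.1, 0.0, -0.0, 0.0, 0.128]
[-31.0, 31.3, 0.0, -0.0, 0.0, 0.128]
[-26.8, 35.1, 0.0, -0.0, 0.0, 0.128]
[-22.1, 38.2, 0.0, -0.0, 0.0, 0.128]
[-17.0, 40.7, 0.0, -0.0, 0.0, 0.128]
[-11.7, 42.5, 0.0, -0.0, 0.0, 0.128]
[-6.1, 43.7, 0.0, -0.0, 0.0, 0.128]
[-0.5, 44.1, 0.0, -0.0, 0.0, 0.128]
```

>>> {"name": "play_rows", "arguments": {"increments": [[-28, -34, 0, 0, 0, 0.128, 0], [-32, -30, 0, 0, 0, 0.128, 0], [-36, -26, 0, 0, 0, 0.128, 0], [-39, -21, 0, 0, 0, 0.128, 0], [-41, -16, 0, 0, 0, 0.128, 0]]}}

```text
clock: 0.6
tcp_pos: [0.3364, 0.3952, 0.2267]
orientation: [-1.627, -2.684, 0.007]
contact_force: [0.9, -0.3, 0.6]
grip_width: 0.0849
```

```bash
python3 plan.py 0.511 -0.242 0.23 8.1
```

```text
t 0.6 tcp [0.3364 0.3952 0.2267] az 117.54 tilt 0.31 F [ 0.9 -0.3  0.6] w 0.0849 j [-1.15  0.23  0.19  1.94 -0.05  0.99 -0.45]
15
[-43.0, -9.3, -0.2, -0.0, 0.0, 0.127]
[-43.9, -3.8, -0.2, -0.0, 0.0, 0.127]
[-44.0, 1.8, -0.2, -0.0, 0.0, 0.127]
[-43.4, 7.4, -0.2, -0.0, 0.0, 0.127]
[-42.1, 12.9, -0.2, -0.0, 0.0, 0.127]
[-40.2, 18.1, -0.3, -0.0, 0.0, 0.127]
[-37.5, 23.1, -0.3, -0.0, 0.0, 0.127]
[-34.3, 27.6, -0.3, -0.0, 0.0, 0.127]
[-30.5, 31.8, -0.3, -0.0, 0.0, 0.127]
[-26.2, 35.4, -0.3, -0.0, 0.0, 0.127]
[-21.5, 38.4, -0.3, -0.0, 0.0, 0.127]
[-16.5, 40.8, -0.3, -0.0, 0.0, 0.127]
[-11.1, 42.6, -0.3, -0.0, 0.0, 0.127]
[-5.6, 43.7, -0.2, -0.0, 0.0, 0.127]
[-0.1, 44.0, -0.2, -0.0, 0.0, 0.127]
```

>>> {"name": "play_rows", "arguments": {"increments": [[-43, -9, 0, 0, 0, 0.127, 0], [-44, -4, 0, 0, 0, 0.127, 0], [-44, 2, 0, 0, 0, 0.127, 0], [-43, 7, 0, 0, 0, 0.127, 0], [-42, 13, 0, 0, 0, 0.127, 0]]}}

```text
clock: 1.1
tcp_pos: [0.3921, 0.1728, 0.2259]
orientation: [-2.411, -2.01, 0.011]
contact_force: [1.6, 0.3, -0.2]
grip_width: 0.0855
```

```bash
python3 plan.py 0.511 -0.242 0.23 8.1
```

```text
t 1.1 tcp [0.3921 0.1728 0.2259] az 79.63 tilt 0.41 F [ 1.6  0.3 -0.2] w 0.0855 j [-0.95  0.06  0.41  2.14 -0.03  0.95 -0.7 ]
10
[-38.7, 19.2, -0.4, -0.0, 0.001, 0.125]
[-36.0, 23.8, -0.4, -0.0, 0.001, 0.125]
[-32.7, 28.1, -0.4, -0.0, 0.001, 0.125]
[-29.0, 32.0, -0.4, -0.0, 0.001, 0.125]
[-24.8, 35.3, -0.4, -0.0, 0.001, 0.125]
[-20.2, 38.1, -0.4, -0.0, 0.001, 0.125]
[-15.3, 40.4, -0.4, -0.0, 0.001, 0.125]
[-10.1, 41.9, -0.4, -0.0, 0.001, 0.125]
[-4.8, 42.9, -0.4, -0.0, 0.001, 0.125]
[0.6, 43.1, -0.4, -0.0, 0.001, 0.125]
```

>>> {"name": "play_rows", "arguments": {"increments": [[-39, 19, 0, 0, 0, 0.125, 0], [-36, 24, 0, 0, 0, 0.125, 0], [-33, 28, 0, 0, 0, 0.125, 0], [-29, 32, 0, 0, 0, 0.125, 0], [-25, 35, 0, 0, 0, 0.125, 0]]}}

```text
clock: 1.6
tcp_pos: [0.4481, -0.045, 0.2259]
orientation: [-2.928, -1.134, 0.009]
contact_force: [0.9, 0.1, -0.1]
grip_width: 0.0857
```

```bash
python3 plan.py 0.511 -0.242 0.23 8.1
```

```text
t 1.6 tcp [ 0.4481 -0.045   0.2259] az 42.34 tilt 0.36 F [ 0.9  0.1 -0.1] w 0.0857 j [-0.66  0.11  0.68  2.1  -0.09  0.96 -0.76]
5
[-17.2, 37.6, -0.9, -0.001, 0.001, 0.12]
[-12.6, 39.4, -0.9, -0.001, 0.001, 0.12]
[-7.8, 40.6, -0.9, -0.001, 0.001, 0.12]
[-3.0, 41.3, -0.9, -0.001, 0.001, 0.12]
[2.0, 41.3, -0.8, -0.001, 0.001, 0.12]
```

>>> {"name": "play_rows", "arguments": {"increments": [[-17, 38, 0, 0, 0, 0.12, 0], [-13, 39, 0, 0, 0, 0.12, 0], [-8, 41, 0, 0, 0, 0.12, 0], [-3, 41, 0, 0, 0, 0.12, 0], [2, 41, 0, 0, 0, 0.12, 0]]}}

```text
clock: 2.1
tcp_pos: [0.5087, -0.2505, 0.225]
orientation: [-3.134, -0.18, 0.009]
contact_force: [1.1, 0.9, 0.2]
grip_width: 0.0856
```

```bash
python3 plan.py 0.511 -0.242 0.13 8.1
cat > shot.py <<'E'
import sys;from h import *;from bench import grab_frame
tag=sys.argv[1]
for n in sys.argv[2:]:
    nm,*c=n.split(":");f=grab_frame(nm);np.savez(f"{nm}{tag}.npz",**{k:f[k] for k in("color","depth","K","T")})
    im=f["color"]
    if c:
        a=[int(v) for v in c[0].split(",")];im=im[a[1]:a[3],a[0]:a[2]];k=min(780/im.shape[1],580/im.shape[0]);im=cv2.resize(im,None,fx=k,fy=k,interpolation=cv2.INTER_CUBIC)
    cv2.imwrite(f"pics/{nm}{tag}.png",im)
E
python3 shot.py 1 scene:255,60,495,300
```

```text
t 2.1 tcp [ 0.5087 -0.2505  0.225 ] az 6.58 tilt 0.35 F [1.1 0.9 0.2] w 0.0856 j [-0.3   0.4   0.85  1.86 -0.35  1.04 -0.77]
3
[1.2, -2.6, 31.7, -0.001, 0.002, -0.009]
[1.2, -2.7, 31.7, -0.001, 0.002, -0.009]
[1.2, -2.7, 31.7, -0.001, 0.002, -0.009]
```

View pics/scene1.png

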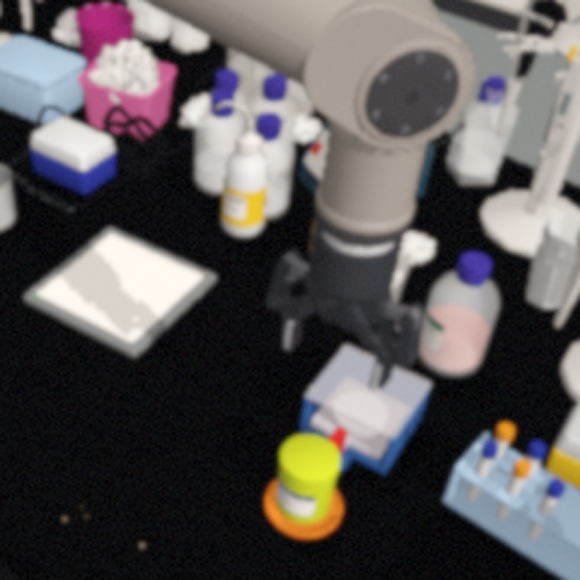

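>>> {"name": "play_rows", "arguments": {"increments": [[1, -3, 32, 0, 0.001, -0.01, 0], [1, -3, 32, 0, 0.001, -0.01, 0], [1, -2, 30, 0, 0.001, -0.008, 0], [0, 0, 0, 0, 0, 0, 0]]}}

```text
clock: 2.55
tcp_pos: [0.5111, -0.2548, 0.1285]
orientation: [3.128, 0.195, -0.002]
contact_force: [-0.9, -0.8, 0.1]
grip_width: 0.0852
```

```bash
python3 plan.py 0.5105 -0.2415 0.036 8.1; python3 shot.py 2 top:350,140,430,240 scene:335,160,455,290
```

```text
t 2.55 tcp [ 0.5111 -0.2548  0.1285] az 7.15 tilt 0.46 F [-0.9 -0.8  0.1] w 0.0852 j [-0.21  0.53  0.75  1.94 -0.46  0.85 -0.66]
3
[0.4, -4.7, 30.8, 0.003, 0.001, -0.006]
[0.4, -4.6, 30.8, 0.003, 0.001, -0.006]
[0.4, -4.5, 30.8, 0.003, 0.001, -0.006]
```

View pics/scene2.png

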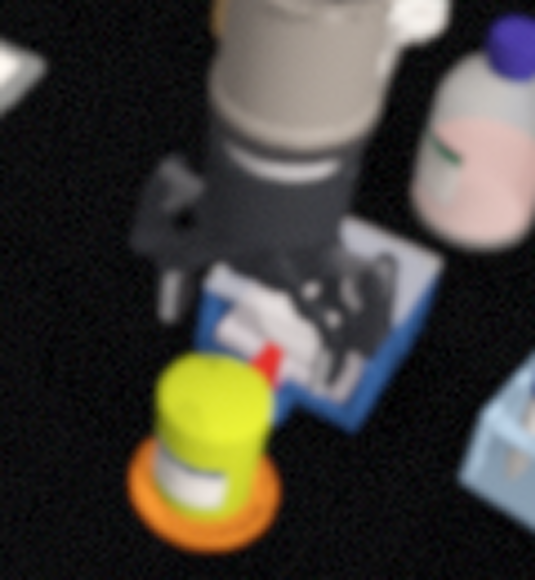

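View pics/top2.png

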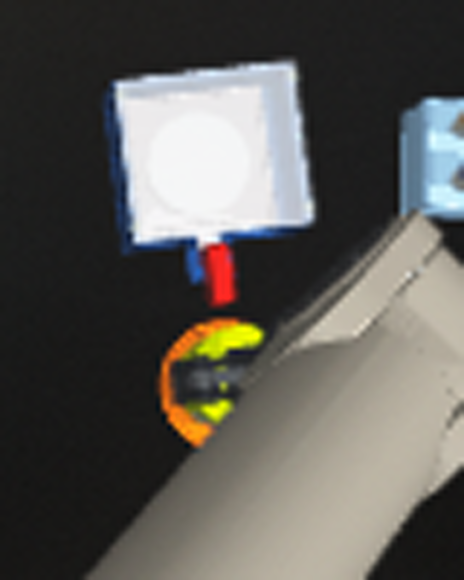

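>>> {"name": "play_rows", "arguments": {"increments": [[0, -13, 8, 0.003, 0, -0.016, 0], [0, 0, 0, 0, 0, 0, 0]]}}

```text
clock: 2.85
tcp_pos: [0.5131, -0.2435, 0.1262]
orientation: [3.125, 0.221, 0.012]
contact_force: [0.2, 0.3, -0.7]
grip_width: 0.0852
```

```bash
python3 plan.py 0.5105 -0.2415 0.036 8.1
```

```text
t 2.85 tcp [ 0.5131 -0.2435  0.1262] az 8.08 tilt 0.64 F [ 0.2  0.3 -0.7] w 0.0852 j [-0.23  0.52  0.74  1.95 -0.47  0.83 -0.66]
3
[-1.0, -1.0, 30.1, 0.003, -0.002, -0.0]
[-0.9, -1.0, 30.1, 0.003, -0.002, -0.0]
[-0.8, -0.9, 30.1, 0.003, -0.002, -0.0]
```

>>> {"name": "play_rows", "arguments": {"increments": [[-1, -1, 30, 0.004, -0.002, 0, 0], [-1, -1, 30, 0.004, -0.002, 0, 0], [0, 0, 20, 0, 0, 0, 0], [0, 0, 0, 0, 0, 0, 0]]}}

```text
clock: 3.25
tcp_pos: [0.5167, -0.2412, 0.0494]
orientation: [3.13, 0.228, 0.022]
contact_force: [-0.2, 0.1, 0.4]
grip_width: 0.0854
```

```bash
python3 plan.py 0.5105 -0.2415 0.036 8.1
```

```text
t 3.25 tcp [ 0.5167 -0.2412  0.0494] az 8.33 tilt 0.82 F [-0.2  0.1  0.4] w 0.0854 j [-0.14  0.63  0.63  1.99 -0.58  0.69 -0.57]
1
[-6.4, -0.7, 13.4, 0.004, -0.014, 0.004]
```

>>> {"name": "play_rows", "arguments": {"increments": [[-6, -1, 12, 0.004, -0.014, 0.004, 0], [-1, 0, 4, 0, 0, 0, 0], [0, 0, 0, 0, 0, 0, 0]]}}

```text
clock: 3.55
tcp_pos: [0.5114, -0.2418, 0.0355]
orientation: [3.132, 0.223, 0.005]
contact_force: [-0.3, 1.4, 0.3]
grip_width: 0.0857
```

```bash
python3 plan.py 0.5105 -0.2415 0.036 8.1; python3 shot.py 3 scene:335,160,455,290
```

```text
t 3.55 tcp [ 0.5114 -0.2418  0.0355] az 8.13 tilt 0.19 F [-0.3  1.4  0.3] w 0.0857 j [-0.13  0.65  0.62  2.   -0.59  0.68 -0.56]
1
[-0.8, -0.5, -0.5, 0.001, -0.003, 0.001]
```

View pics/scene3.png

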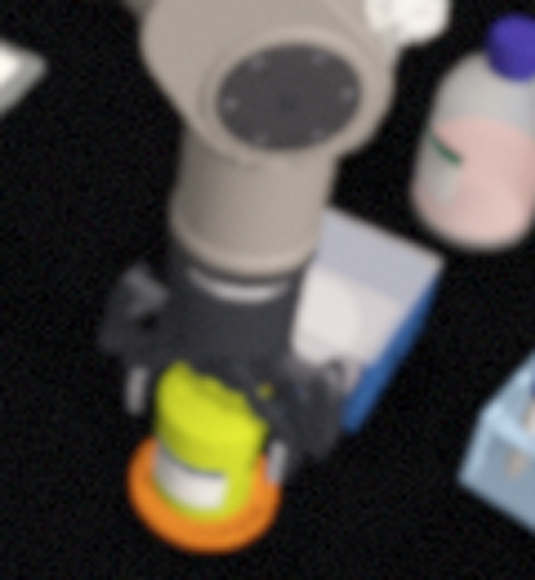

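The fingers straddle the can, about (205,440) in the crop. Closing at moderate force.

>>> {"name": "play_rows", "arguments": {"increments": [[0, 0, 0, 0, 0, 0, 120], [0, 0, 0, 0, 0, 0, 120], [0, 0, 0, 0, 0, 0, 120], [0, 0, 0, 0, 0, 0, 120]], "force": 40}}

```text
clock: 4.0
tcp_pos: [0.5125, -0.2419, 0.0374]
orientation: [3.132, 0.223, 0.009]
contact_force: [0.6, 0.3, -1.3]
grip_width: 0.0633
```

```bash
python3 plan.py 0.5105 -0.2415 0.07 8.1
```

```text
t 4.0 tcp [ 0.5125 -0.2419  0.0374] az 8.14 tilt 0.34 F [ 0.6  0.3 -1.3] w 0.0633 j [-0.13  0.65  0.62  1.99 -0.59  0.68 -0.56]
1
[-1.7, -0.7, -32.6, 0.002, -0.006, 0.001]
```

>>> {"name": "play_rows", "arguments": {"increments": [[-1, 0, -20, 0.002, -0.005, 0, 120], [0, 0, -25, 0, 0, 0, 120], [0, 0, 0, 0, 0, 0, 120]]}}

```text
clock: 4.3
tcp_pos: [0.5104, -0.2418, 0.0827]
orientation: [-3.133, -0.223, 0.003]
contact_force: [-0.1, 0.2, -1.3]
grip_width: 0.0633
```

```bash
python3 plan.py 0.497 -0.345 0.075 8.1 30
```

```text
t 4.3 tcp [ 0.5104 -0.2418  0.0827] az 8.13 tilt 0.13 F [-0.1  0.2 -1.3] w 0.0633 j [-0.18  0.58  0.69  1.98 -0.53  0.77 -0.61]
4
[-7.0, 25.1, 1.9, -0.0, 0.001, 0.0]
[-7.0, 25.1, 1.9, -0.0, 0.001, 0.0]
[-6.9, 25.1, 1.9, -0.0, 0.001, 0.0]
[-6.9, 25.1, 1.9, -0.0, 0.001, 0.0]
```

>>> {"name": "play_rows", "arguments": {"increments": [[-7, 25, 0, 0, 0, 0, 120], [-7, 25, 0, 0, 0, 0, 120], [-7, 25, 0, 0, 0, 0, 120], [-7, 20, 0, 0, 0, 0, 120], [0, 0, 0, 0, 0, 0, 120]]}}

```text
clock: 4.8
tcp_pos: [0.4955, -0.3401, 0.0789]
orientation: [-3.13, -0.23, 0.006]
contact_force: [-1.0, 0.1, -1.9]
grip_width: 0.0632
```

```bash
python3 plan.py 0.497 -0.345 0.036 8.1 20
```

```text
t 4.8 tcp [ 0.4955 -0.3401  0.0789] az 8.42 tilt 0.3 F [-1.   0.1 -1.9] w 0.0632 j [ 0.02  0.64  0.67  1.89 -0.53  0.81 -0.45]
3
[0.3, 1.8, 14.3, -0.001, 0.001, 0.002]
[0.3, 1.7, 14.3, -0.001, 0.001, 0.002]
[0.3, 1.7, 14.3, -0.001, 0.001, 0.002]
```

>>> {"name": "play_rows", "arguments": {"increments": [[0, 2, 15, -0.001, 0.001, 0.002, 120], [-1, 1, 12, 0, 0, 0, 120], [-1, 0, 8, 0, 0, 0, 120], [0, 0, 0, 0, 0, 0, 120]]}}

```text
clock: 5.2
tcp_pos: [0.493, -0.3397, 0.0378]
orientation: [-3.127, -0.23, 0.01]
contact_force: [-0.4, 0.0, -1.9]
grip_width: 0.0635
```

```bash
python3 plan.py 0.497 -0.345 0.0355 8.1 20
```

```text
t 5.2 tcp [ 0.493  -0.3397  0.0378] az 8.41 tilt 0.52 F [-0.4  0.  -1.9] w 0.0635 j [ 0.05  0.69  0.62  1.9  -0.58  0.74 -0.42]
1
[3.2, 5.8, 2.2, -0.007, 0.006, 0.005]
```

>>> {"name": "play_rows", "arguments": {"increments": [[0, 0, 2, -0.007, 0.006, 0, 120], [0, 0, 1, 0, 0, 0, 120]]}}

```text
clock: 5.4
tcp_pos: [0.4933, -0.3391, 0.0349]
orientation: [3.133, 0.232, 0.001]
contact_force: [-5.3, 3.2, 15.8]
grip_width: 0.0632
```

```bash
python3 plan.py 0.493 -0.34 0.0355 8.1 20
```

```text
t 5.4 tcp [ 0.4933 -0.3391  0.0349] az 8.48 tilt 0.05 F [-5.3  3.2 15.8] w 0.0632 j [ 0.05  0.69  0.61  1.91 -0.59  0.72 -0.41]
1
[-0.5, 0.8, -0.6, 0.0, -0.001, 0.007]
```

Contact with the worktop (15.8 N). Opening.

>>> {"name": "play_rows", "arguments": {"increments": [[0, 0, 0, 0, 0, 0, 0], [0, 0, 0, 0, 0, 0, 0], [0, 0, 0, 0, 0, 0, 0], [0, 0, 0, 0, 0, 0, 0]]}}

```text
clock: 5.8
tcp_pos: [0.4949, -0.3388, 0.0363]
orientation: [3.131, 0.234, 0.007]
contact_force: [0.4, 0.2, -0.1]
grip_width: 0.0852
```

```bash
python3 plan.py 0.493 -0.34 0.13 8.1 30;  python3 shot.py 4 scene:335,160,475,310
```

```text
t 5.8 tcp [ 0.4949 -0.3388  0.0363] az 8.56 tilt 0.26 F [ 0.4  0.2 -0.1] w 0.0852 j [ 0.05  0.69  0.61  1.91 -0.59  0.72 -0.41]
4
[-0.4, 0.3, -23.4, 0.0, -0.001, 0.002]
[-0.4, 0.3, -23.4, 0.0, -0.001, 0.002]
[-0.5, 0.3, -23.4, 0.0, -0.001, 0.002]
[-0.5, 0.3, -23.4, 0.0, -0.001, 0.002]
```

View pics/scene4.png

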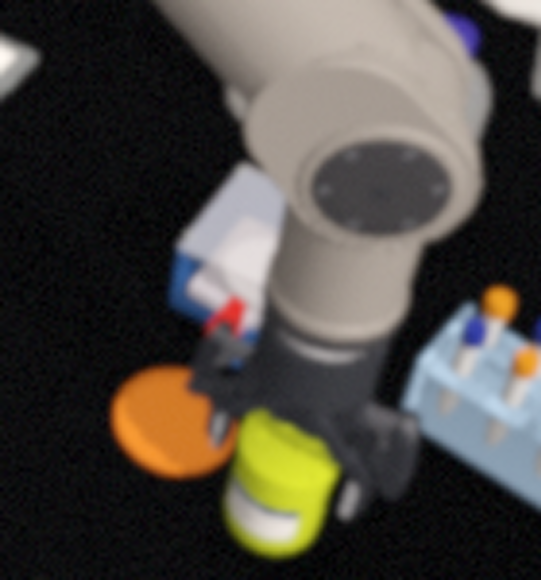

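>>> {"name": "play_rows", "arguments": {"increments": [[0, 0, -20, 0, 0, 0, 0], [0, 0, -30, 0, 0, 0, 0], [0, 0, -35, 0, 0, 0, 0], [0, 0, -20, 0, 0, 0, 0]]}}

```text
clock: 6.25
tcp_pos: [0.4924, -0.3372, 0.1412]
orientation: [-3.131, -0.234, 0.004]
contact_force: [0.3, -1.1, -0.4]
grip_width: 0.0854
```

```bash
python3 plan.py 0.576 -0.2357 0.12 8.1 30
```

```text
t 6.25 tcp [ 0.4924 -0.3372  0.1412] az 8.55 tilt 0.17 F [ 0.3 -1.1 -0.4] w 0.0854 j [-0.04  0.55  0.74  1.86 -0.46  0.91 -0.51]
5
[19.6, -17.6, 4.2, -0.0, 0.0, 0.002]
[19.5, -17.6, 4.2, -0.0, 0.0, 0.002]
[19.5, -17.6, 4.2, -0.0, 0.0, 0.002]
[19.5, -17.7, 4.2, -0.0, 0.0, 0.002]
[19.4, -17.7, 4.2, -0.0, 0.0, 0.002]
```

>>> {"name": "play_rows", "arguments": {"increments": [[19, -18, 2, 0, 0, 0.002, 100], [20, -18, 2, 0, 0, 0.002, 100], [19, -17, 3, 0, 0, 0.002, 100], [19, -18, 4, 0, 0, 0.002, 100], [14, -12, 0, 0, 0, 0, 100]]}}

```text
clock: 6.75
tcp_pos: [0.5729, -0.2443, 0.1355]
orientation: [3.132, 0.208, 0.009]
contact_force: [0.4, -0.4, 0.0]
grip_width: 0.0518
```

```bash
python3 shot.py 5 scene:335,160,475,310 top:350,130,450,240;python3 plan.py 0.576 -0.2357 0.09 8.1 30; sed -e 's/top0/top5/;s/scene0/scene5/' meas.py > m5.py; python3 m5.py | grep -E "handle|saucer"
```

```text
t 6.85 tcp [ 0.5742 -0.2433  0.1356] az 7.8 tilt 0.4 F [ 0.5  0.2 -0.3] w 0.0523 j [-0.21  0.59  0.73  1.81 -0.49  0.92 -0.71]
2
[1.3, -3.7, 22.8, 0.002, -0.003, -0.003]
[1.3, -3.7, 22.8, 0.002, -0.003, -0.003]
top handle [ 0.59705737 -0.22675544] [ 0.59705737 -0.22675544] ((597.057373046875, -226.7554473876953), (0.0, 0.0), 0.0)Traceback (most recent call last):
  File "m5.py", line 20, in <module>
    hull=cv2.convexHull((w*1000).astype(np.float32))[:,0]
         ~~~~~~~~~~~~~~^^^^^^^^^^^^^^^^^^^^^^^^^^^^^
cv2.error: OpenCV(4.12.0) /io/opencv/modules/imgproc/src/convhull.cpp:143: error: (-215:Assertion failed) total >= 0 && (depth == CV_32F || depth == CV_32S) in function 'convexHull'
```

View pics/scene5.png

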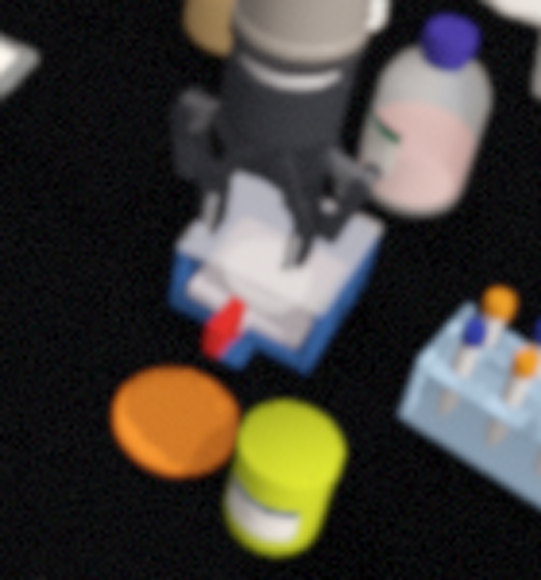

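View pics/top5.png

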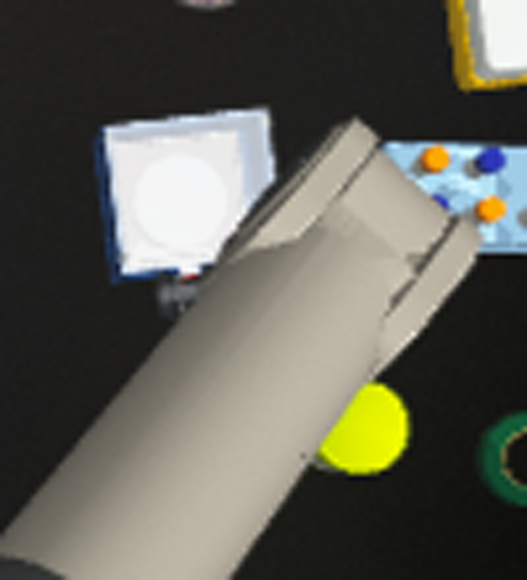

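Run:
```python
from h import *
from scipy.optimize import minimize
f=load("scene5.npz")
K=8
big=cv2.resize(f["color"],None,fx=K,fy=K,interpolation=cv2.INTER_CUBIC)[int(215*K):int(265*K),int(375*K):int(410*K)]
hsv=cv2.cvtColor(big,cv2.COLOR_BGR2HSV);H,S,V=[hsv[...,i].astype(int) for i in range(3)]
m=((H<8)|(H>170))&(S>110)&(V>80)
print(m.sum()/K/K)
def poly(p):
    c,s=np.cos(p[2]),np.sin(p[2]);q=[]
    for x in(-.019,.019):
        for y in(-.007,.007):
            for z in(.024,.054):q.append((proj(f,[p[0]+c*x-s*y,p[1]+s*x+c*y,z])+.5)*K-.5-[375*K,215*K])
    return cv2.convexHull(np.array(q,np.float32))
def cost(p,yaw=None):
    p=list(p)+([yaw] if yaw is not None else [])
    im=np.zeros(m.shape,np.uint8);cv2.fillConvexPoly(im,np.round(poly(p)).astype(np.int32),1)
    return 1-(m&(im>0)).sum()/(m|(im>0)).sum()
for yaw in(.1,.14,.18):
    b=minimize(cost,[.578,-.236],args=(yaw,),method="Nelder-Mead",options=dict(initial_simplex=[[.578,-.236],[.583,-.236],[.578,-.231]],xatol=1e-4));print(yaw,b.x.round(4),round(b.fun,3))
c=cv2.cvtColor(f["color"],cv2.COLOR_BGR2HSV);P=pts(f)
om=((c[...,0]>4)&(c[...,0]<21)&(c[...,1]>140)&(c[...,2]>90)&(P[...,2]<.03)&(P[...,0]<.56)&(P[...,1]>-.31)&(P[...,1]<-.18)&(P[...,0]>.44)).astype(np.uint8)
v,u=np.nonzero(om);w=np.array([ray(f,a,b,.006)[:2] for a,b in zip(u,v)]);print("saucer",w.mean(0),cv2.minEnclosingCircle((w*1000).astype(np.float32)))
lm=((c[...,0]>22)&(c[...,0]<48)&(c[...,1]>120)&(P[...,2]>.077)&(P[...,2]<.1)&(P[...,0]<.56)&(P[...,1]<-.29))
v,u=np.nonzero(lm);w=np.array([ray(f,a,b,.085)[:2] for a,b in zip(u,v)]);print("can",w.mean(0),cv2.minEnclosingCircle((w*1000).astype(np.float32)))
```

```text
99.859375
0.1 [ 0.5769 -0.2323] 0.165
0.14 [ 0.5767 -0.2324] 0.158
0.18 [ 0.5759 -0.2325] 0.163
saucer [ 0.50716974 -0.24561626] ((509.2129211425781, -247.0787353515625), 49.52688980102539)
can [ 0.48993976 -0.33866011] ((489.971435546875, -337.4873962402344), 35.025672912597656)
```

>>> {"name": "play_rows", "arguments": {"increments": [[3, -10, 15, 0.003, -0.004, -0.005, 100], [0, 0, 15, 0, 0, 0, 100], [0, 0, 0, 0, 0, 0, 100]]}}

```text
clock: 7.15
tcp_pos: [0.5741, -0.2346, 0.1033]
orientation: [3.133, 0.218, 0.001]
contact_force: [0.1, -0.1, -0.3]
grip_width: 0.0519
```

```bash
python3 plan.py 0.577 -0.2335 0.065 8.1 30
```

```text
t 7.15 tcp [ 0.5741 -0.2346  0.1033] az 7.96 tilt 0.09 F [ 0.1 -0.1 -0.3] w 0.0519 j [-0.21  0.63  0.69  1.83 -0.52  0.86 -0.69]
2
[1.5, -0.4, 19.2, 0.001, -0.0, -0.001]
[1.5, -0.4, 19.2, 0.001, -0.0, -0.001]
```

>>> {"name": "play_rows", "arguments": {"increments": [[2, -1, 19, 0, 0, -0.001, 100], [1, 0, 19, 0, 0, 0, 100], [0, 0, 0, 0, 0, 0, 100]]}}

```text
clock: 7.45
tcp_pos: [0.5745, -0.2363, 0.0633]
orientation: [3.132, 0.212, -0.002]
contact_force: [-0.1, -0.0, -0.4]
grip_width: 0.0521
```

```bash
python3 plan.py 0.577 -0.2335 0.021 8.1 30; python3 shot.py 6 scene:355,190,435,270
```

```text
t 7.45 tcp [ 0.5745 -0.2363  0.0633] az 7.74 tilt 0.14 F [-0.1 -0.  -0.4] w 0.0521 j [-0.17  0.68  0.65  1.85 -0.56  0.8  -0.66]
2
[1.5, -1.2, 21.1, 0.001, 0.001, -0.003]
[1.4, -1.2, 21.1, 0.001, 0.001, -0.003]
```

View pics/scene6.png

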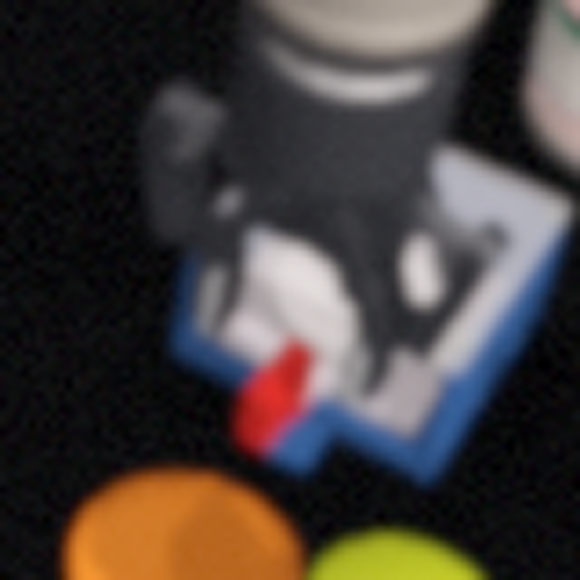

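>>> {"name": "play_rows", "arguments": {"increments": [[2, -2, 20, 0, 0, -0.003, 100], [1, -1, 16, 0, 0, -0.002, 100], [0, 0, 2, 0, 0, 0, 100], [0, 0, 0, 0, 0, 0, 100]]}}

```text
clock: 7.9
tcp_pos: [0.5783, -0.237, 0.0285]
orientation: [3.129, 0.214, 0.005]
contact_force: [0.9, -0.3, -0.7]
grip_width: 0.0522
```

```bash
python3 plan.py 0.577 -0.2335 0.021 8.1 30; python3 shot.py 7 scene:355,190,435,270
```

```text
t 7.9 tcp [ 0.5783 -0.237   0.0285] az 7.82 tilt 0.36 F [ 0.9 -0.3 -0.7] w 0.0522 j [-0.15  0.73  0.61  1.85 -0.6   0.74 -0.64]
1
[-0.8, -3.6, 7.5, 0.006, -0.003, -0.005]
```

View pics/scene7.png

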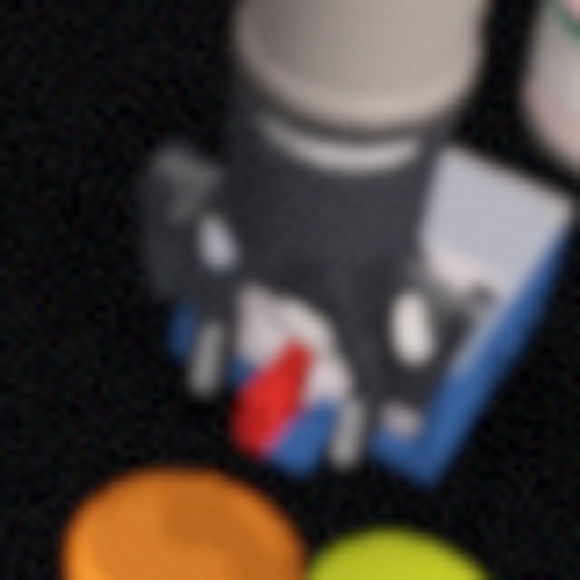

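>>> {"name": "play_rows", "arguments": {"increments": [[0, -3, 8, 0.006, -0.002, -0.004, 100], [0, 0, 1, 0, 0, 0, 100], [0, 0, 0, 0, 0, 0, 255], [0, 0, 0, 0, 0, 0, 255], [0, 0, 0, 0, 0, 0, 255]], "force": 20}}

```text
clock: 8.45
tcp_pos: [0.5791, -0.2344, 0.0211]
orientation: [-3.134, -0.221, -0.006]
contact_force: [0.4, 0.5, -0.4]
grip_width: 0.0135
```

>>> {"name": "play_rows", "arguments": {"increments": [[0, 0, 0, 0, 0, 0, 255], [0, 0, 0, 0, 0, 0, 255]], "force": 100}}

```text
clock: 8.65
tcp_pos: [0.5791, -0.2343, 0.0213]
orientation: [3.134, 0.221, 0.006]
contact_force: [-0.1, 0.0, -0.0]
grip_width: 0.0128
```

```bash
python3 plan.py 0.577 -0.2335 0.021 8.1 30; python3 shot.py 8 scene:355,190,435,270
```

```text
t 8.65 tcp [ 0.5791 -0.2343  0.0213] az 8.06 tilt 0.22 F [-0.1  0.  -0. ] w 0.0128 j [-0.14  0.74  0.6   1.85 -0.61  0.73 -0.63]
1
[-1.9, -1.1, 0.3, 0.0, -0.004, -0.001]
```

View pics/scene8.png

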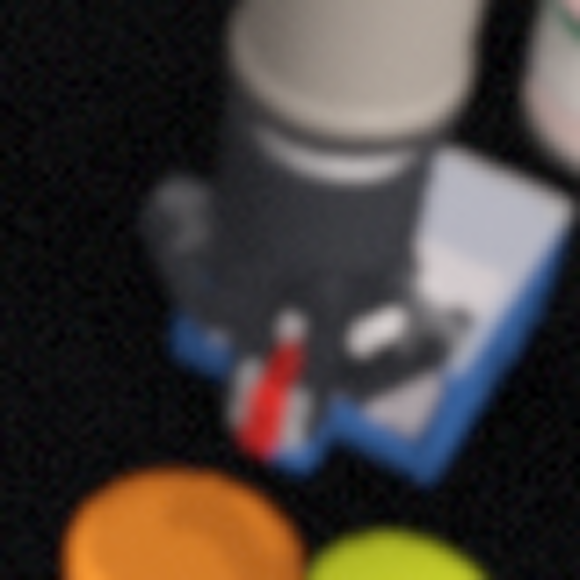

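>>> {"name": "play_rows", "arguments": {"increments": [[0, 0, -3, 0, 0, 0, 255], [-4, 0, 0, 0, 0, 0, 255], [-8, 0, 0, 0, 0, 0, 255], [-8, 0, 0, 0, 0, 0, 255]]}}

```text
clock: 9.1
tcp_pos: [0.5581, -0.2367, 0.0238]
orientation: [-3.133, -0.223, -0.004]
contact_force: [-1.2, 0.8, -1.6]
grip_width: 0.0126
```

```bash
python3 plan.py 0.455 -0.252 0.0235 8.1 10|head -4; python3 shot.py 9 scene:355,190,435,270
```

```text
t 9.1 tcp [ 0.5581 -0.2367  0.0238] az 8.15 tilt 0.16 F [-1.2  0.8 -1.6] w 0.0126 j [-0.14  0.72  0.6   1.9  -0.61  0.71 -0.6 ]
11
[-9.5, 0.0, -0.0, 0.0, -0.0, 0.0]
[-9.5, 0.0, 0.0, 0.0, -0.0, 0.0]
```

View pics/scene9.png

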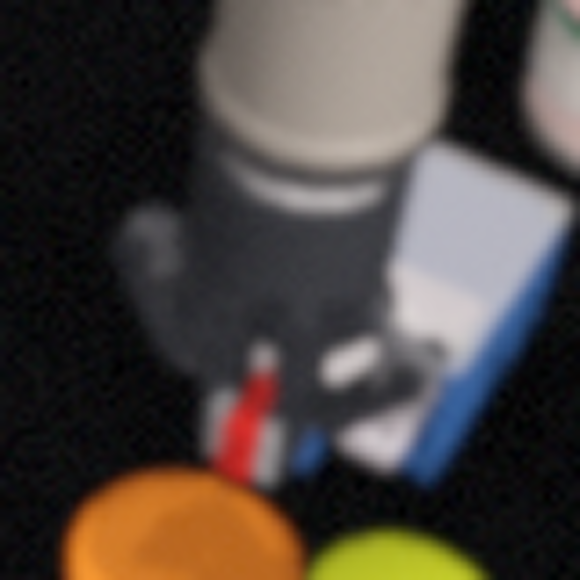

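>>> {"name": "play_rows", "arguments": {"increments": [[-6, 0, -3, 0, 0, 0, 255], [-8, 0, -4, 0, 0, 0, 255], [-8, 0, -4, 0, 0, 0, 255], [-8, 0, -4, 0, 0, 0, 255]]}}

```text
clock: 9.55
tcp_pos: [0.5235, -0.2417, 0.0394]
orientation: [-3.133, -0.22, -0.001]
contact_force: [-0.6, 0.5, -1.9]
grip_width: 0.0127
```

```bash
python3 plan.py 0.455 -0.252 0.0385 8.1 10|head -4; python3 shot.py 10 scene:335,180,455,300
```

```text
t 9.55 tcp [ 0.5235 -0.2417  0.0394] az 8.04 tilt 0.07 F [-0.6  0.5 -1.9] w 0.0127 j [-0.14  0.66  0.62  1.97 -0.59  0.7  -0.58]
7
[-9.9, 0.1, 0.1, -0.0, -0.0, -0.0]
[-9.9, 0.1, 0.1, -0.0, -0.0, -0.0]
```

View pics/scene10.png

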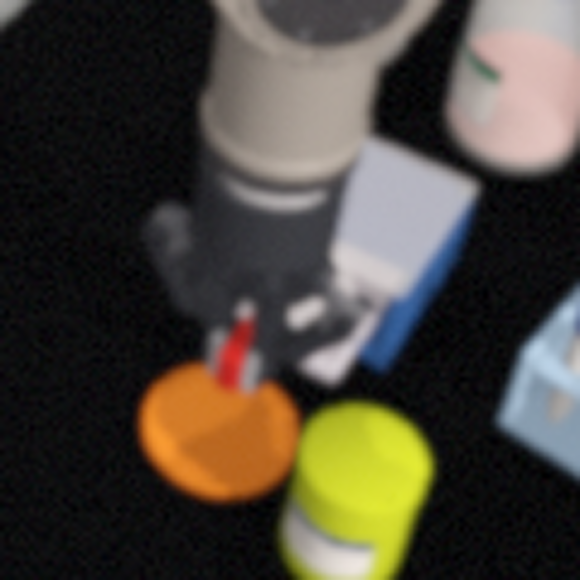

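>>> {"name": "play_rows", "arguments": {"increments": [[-8, 0, -1, 0, 0, 0, 255], [-10, 0, 0, 0, 0, 0, 255], [-10, 0, 0, 0, 0, 0, 255], [-10, 0, 0, 0, 0, 0, 255], [-8, 0, 0, 0, 0, 0, 255]]}}

```text
clock: 10.1
tcp_pos: [0.4733, -0.2492, 0.0415]
orientation: [-3.133, -0.219, -0.002]
contact_force: [-0.4, -0.7, -2.0]
grip_width: 0.0127
```

```bash
python3 plan.py 0.455 -0.252 0.0385 8.1 10|head -4; python3 shot.py 11 scene:335,180,455,300
```

```text
t 10.1 tcp [ 0.4733 -0.2492  0.0415] az 7.99 tilt 0.08 F [-0.4 -0.7 -2. ] w 0.0127 j [-0.11  0.6   0.62  2.06 -0.58  0.65 -0.53]
2
[-9.3, 0.1, 1.5, -0.0, -0.001, -0.001]
[-9.3, 0.1, 1.5, -0.0, -0.001, -0.001]
```

View pics/scene11.png

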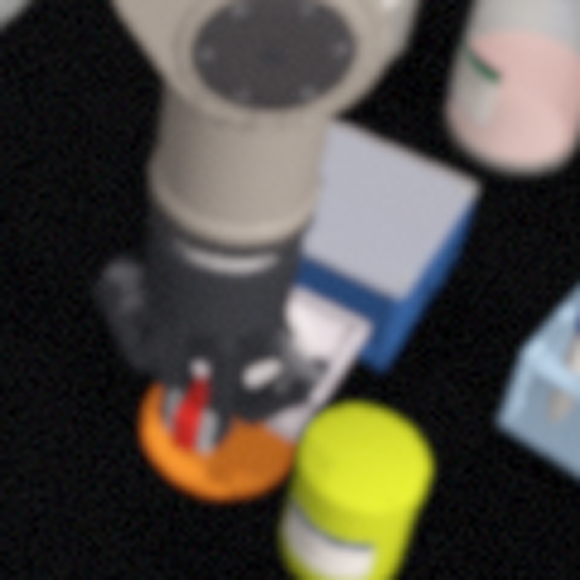

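>>> {"name": "play_rows", "arguments": {"increments": [[-8, 0, 0, 0, 0, 0, 255], [-8, 0, 0, 0, 0, 0, 255], [-6, -2, -3, 0, 0, 0, 255], [0, -4, -10, 0, 0, 0, 255], [0, -4, -15, 0, 0, 0, 255]]}}

```text
clock: 10.65
tcp_pos: [0.4449, -0.2424, 0.0695]
orientation: [-3.132, -0.214, 0.005]
contact_force: [0.6, 0.3, -1.2]
grip_width: 0.0129
```

```bash
python3 plan.py 0.455 -0.2 0.14 8.1 20|head -4; python3 shot.py 12 scene:315,160,455,300 top:330,130,450,240
```

```text
t 10.65 tcp [ 0.4449 -0.2424  0.0695] az 7.81 tilt 0.21 F [ 0.6  0.3 -1.2] w 0.0129 j [-0.16  0.52  0.68  2.12 -0.53  0.68 -0.55]
5
[3.1, -8.2, -14.1, -0.0, 0.001, -0.001]
[3.1, -8.2, -14.1, -0.0, 0.001, -0.001]
```

View pics/scene12.png

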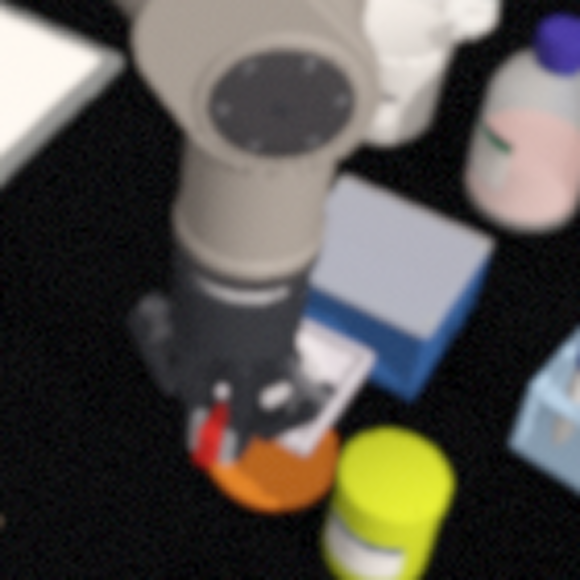

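View pics/top12.png

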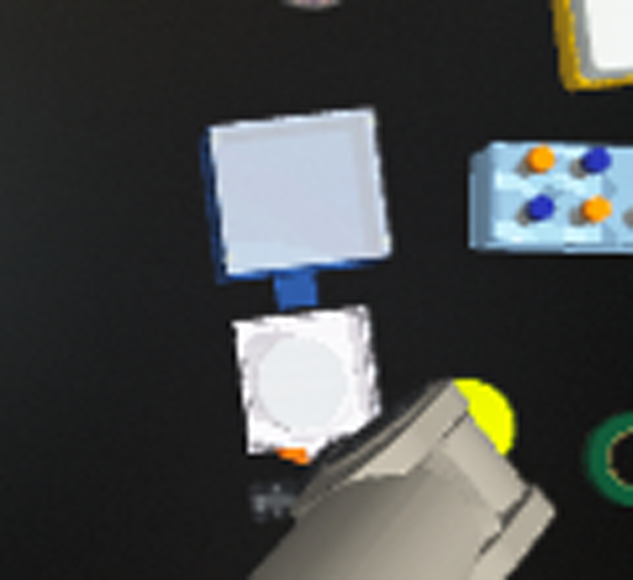

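>>> {"name": "play_rows", "arguments": {"increments": [[1, -5, -15, 0, 0.001, 0, 255], [2, -10, -15, 0, 0, 0, 255], [3, -15, -12, 0, 0, 0, 255], [4, -18, -6, 0, 0, 0, 255], [5, -20, -2, 0, 0, 0, 255]]}}

```text
clock: 11.25
tcp_pos: [0.4536, -0.1734, 0.1234]
orientation: [3.133, 0.211, 0.008]
contact_force: [0.3, 0.1, -1.6]
grip_width: 0.0127
```

```bash
python3 plan.py 0.557 0.166 0.125 8.1 22|head -4
```

```text
t 11.25 tcp [ 0.4536 -0.1734  0.1234] az 7.72 tilt 0.32 F [ 0.3  0.1 -1.6] w 0.0127 j [-0.4   0.4   0.79  2.14 -0.42  0.75 -0.77]
17
[8.7, -19.0, -0.1, 0.0, -0.0, -0.0]
[8.7, -19.0, -0.1, 0.0, -0.0, -0.0]
```

>>> {"name": "play_rows", "arguments": {"increments": [[9, -20, 0, 0, 0, 0, 255], [9, -22, 0, 0, 0, 0, 255], [9, -22, 0, 0, 0, 0, 255], [9, -22, 0, 0, 0, 0, 255], [9, -22, 0, 0, 0, 0, 255]]}}

```text
clock: 11.75
tcp_pos: [0.4858, -0.055, 0.1245]
orientation: [3.133, 0.213, 0.015]
contact_force: [-0.2, -0.0, -2.0]
grip_width: 0.0128
```

```bash
python3 plan.py 0.557 0.166 0.125 8.1 22|head -4
```

```text
t 11.75 tcp [ 0.4858 -0.055   0.1245] az 7.76 tilt 0.55 F [-0.2 -0.  -2. ] w 0.0128 j [-0.65  0.4   0.79  2.14 -0.42  0.75 -1.03]
11
[9.1, -19.0, 0.0, 0.0, -0.001, -0.001]
[9.1, -19.0, 0.0, 0.0, -0.001, -0.001]
```

>>> {"name": "play_rows", "arguments": {"increments": [[9, -21, 0, 0, -0.002, 0, 255], [9, -21, 0, 0, -0.002, 0, 255], [9, -21, 0, 0, -0.002, 0, 255], [9, -21, 0, 0, -0.002, 0, 255], [9, -20, 0, 0, -0.002, 0, 255]]}}

```text
clock: 12.25
tcp_pos: [0.5178, 0.0614, 0.1246]
orientation: [3.134, 0.218, 0.002]
contact_force: [0.0, -0.8, -2.0]
grip_width: 0.0129
```

```bash
python3 plan.py 0.557 0.166 0.115 8.1 22|head -4
```

```text
t 12.25 tcp [0.5178 0.0614 0.1246] az 7.97 tilt 0.07 F [ 0.  -0.8 -2. ] w 0.0129 j [-0.84  0.46  0.76  2.06 -0.44  0.79 -1.24]
6
[8.9, -16.4, 1.6, 0.0, -0.0, -0.0]
[8.9, -16.4, 1.6, 0.0, -0.0, -0.0]
```

>>> {"name": "play_rows", "arguments": {"increments": [[10, -20, 2, 0, 0, 0, 255], [10, -20, 2, 0, 0, 0, 255], [10, -20, 3, 0, 0, 0, 255], [10, -17, 5, 0, 0, 0, 255], [6, -10, 6, 0, 0, 0, 255]]}}

```text
clock: 12.75
tcp_pos: [0.5535, 0.1631, 0.1058]
orientation: [-3.132, -0.227, -0.006]
contact_force: [0.4, 0.5, -1.7]
grip_width: 0.0127
```

>>> {"name": "play_rows", "arguments": {"increments": [[2, -3, 6, 0, 0, 0, 255], [0, 0, 0, 0, 0, 0, 255]]}}

```text
clock: 12.95
tcp_pos: [0.555, 0.1679, 0.0978]
orientation: [-3.132, -0.231, -0.003]
contact_force: [1.2, -0.3, -2.2]
grip_width: 0.0129
```

```bash
python3 plan.py 0.557 0.166 0.05 8.1 22|head -4;python3 shot.py 13 scene:255,130,375,230 top:220,110,340,220
```

```text
t 12.95 tcp [0.555  0.1679 0.0978] az 8.42 tilt 0.12 F [ 1.2 -0.3 -2.2] w 0.0129 j [-0.92  0.58  0.7   1.94 -0.51  0.81 -1.36]
3
[0.5, 0.7, 15.9, -0.0, -0.001, 0.002]
[0.5, 0.7, 15.9, -0.0, -0.001, 0.002]
```

View pics/scene13.png

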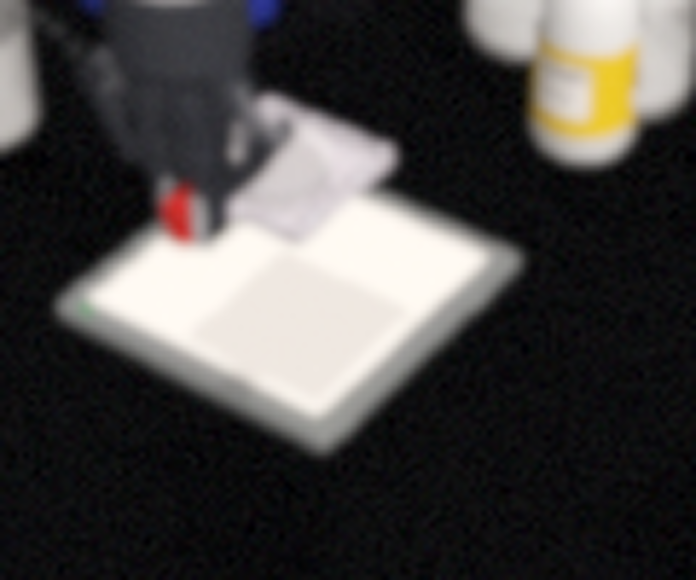

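View pics/top13.png

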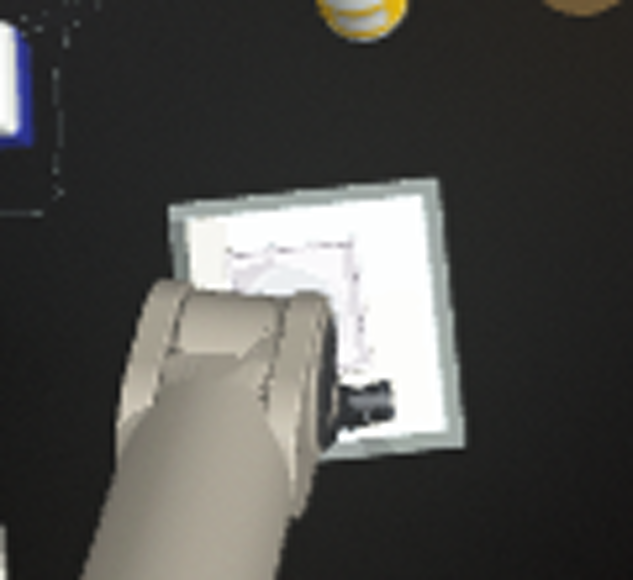

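```bash
cat > tray.py <<'E'
import sys
from h import *
z0,z1=float(sys.argv[2]),float(sys.argv[3])
for n in("top","scene"):
    f=load(f"{n}{sys.argv[1]}.npz");P=pts(f);hsv=cv2.cvtColor(f["color"],cv2.COLOR_BGR2HSV)
    m=(P[...,0]>.585)&(P[...,0]<.75)&(P[...,1]>.08)&(P[...,1]<.28)&(P[...,2]>z0)&(P[...,2]<z1)&(hsv[...,2]>120)&(hsv[...,1]<60)
    k,l,st,c=cv2.connectedComponentsWithStats(m.astype(np.uint8));i=1+st[1:,4].argmax();q=P[l==i]
    A=np.c_[q[:,:2]-q[:,:2].mean(0),np.ones(len(q))];s=np.linalg.lstsq(A,q[:,2],rcond=None)[0]
    print(n,len(q),"slopes",s.round(3),"min",q.min(0).round(3),"max",q.max(0).round(3),cv2.minAreaRect((q[:,:2]*1000).astype(np.float32)))
E
python3 tray.py 13 .075 .13
```

```text
top 335 slopes [-0.038  0.041  0.095] min [0.591 0.126 0.083] max [0.683 0.23  0.111] ((632.7340087890625, 178.1279754638672), (92.377685546875, 91.48725891113281), 9.058226585388184)
scene 339 slopes [-0.036  0.078  0.098] min [0.586 0.128 0.088] max [0.683 0.232 0.11 ] ((631.14453125, 179.73419189453125), (97.80245971679688, 92.62068939208984), 8.569798469543457)
```

>>> {"name": "play_rows", "arguments": {"increments": [[0, 0, 12, 0, 0, 0, 255], [0, 0, 18, 0, 0, 0, 255], [0, 0, 18, 0, 0, 0, 255], [0, 0, 8, 0, 0, 0, 255], [0, 0, 0, 0, 0, 0, 255]]}}

```text
clock: 13.55
tcp_pos: [0.5554, 0.162, 0.0403]
orientation: [-3.134, -0.217, -0.006]
contact_force: [-0.9, 0.8, -2.4]
grip_width: 0.0126
```

```bash
python3 plan.py 0.557 0.166 0.0215 8.1 22|head -4
```

```text
t 13.55 tcp [0.5554 0.162  0.0403] az 7.93 tilt 0.22 F [-0.9  0.8 -2.4] w 0.0126 j [-0.86  0.66  0.63  1.96 -0.59  0.7  -1.3 ]
1
[2.1, -3.7, 18.8, -0.0, -0.004, -0.003]
```

>>> {"name": "play_rows", "arguments": {"increments": [[0, -1, 6, 0, -0.004, 0, 255], [0, -1, 5, 0, 0, 0, 255], [0, 0, 3, 0, 0, 0, 255]]}}

```text
clock: 13.85
tcp_pos: [0.5562, 0.1636, 0.0267]
orientation: [-3.134, -0.215, -0.003]
contact_force: [-0.4, 0.6, -2.8]
grip_width: 0.0128
```

>>> {"name": "play_rows", "arguments": {"increments": [[0, 0, 2, 0, 0, 0, 255], [0, 0, 1, 0, 0, 0, 255]]}}

```text
clock: 14.05
tcp_pos: [0.5565, 0.1638, 0.0236]
orientation: [-3.133, -0.216, -0.004]
contact_force: [-0.0, 0.1, -1.8]
grip_width: 0.0123
```

>>> {"name": "play_rows", "arguments": {"increments": [[0, 0, 1, 0, 0, 0, 255], [0, 0, 0.5, 0, 0, 0, 255]]}}

```text
clock: 14.25
tcp_pos: [0.5567, 0.164, 0.0223]
orientation: [-3.133, -0.216, -0.005]
contact_force: [0.5, 0.2, -2.0]
grip_width: 0.0125
```

```bash
python3 plan.py 0.557 0.166 0.0215 8.1 22|head -4; python3 shot.py 14 scene:255,130,375,230 top:220,110,340,220
```

```text
t 14.25 tcp [0.5567 0.164  0.0223] az 7.89 tilt 0.18 F [ 0.5  0.2 -2. ] w 0.0125 j [-0.84  0.69  0.6   1.96 -0.61  0.68 -1.28]
1
[0.6, -1.9, 0.8, -0.001, -0.003, -0.004]
```

View pics/scene14.png

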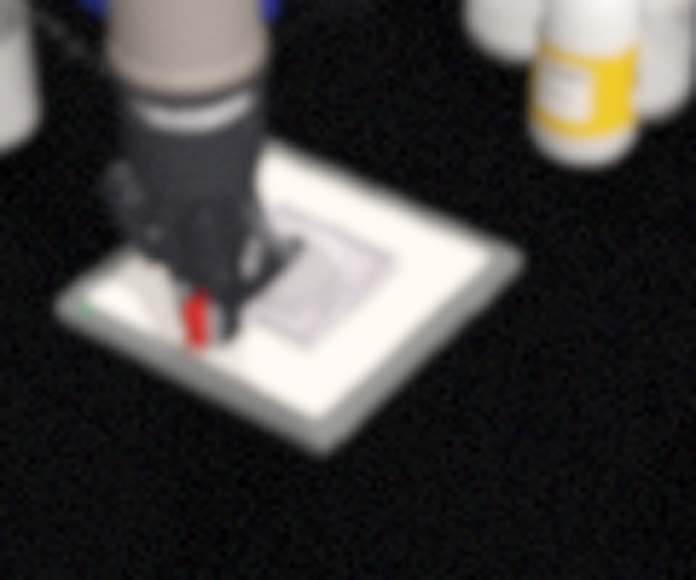

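>>> {"name": "play_rows", "arguments": {"increments": [[0, 0, 1, 0, 0, 0, 255]]}}

```text
clock: 14.45
tcp_pos: [0.5568, 0.1641, 0.0214]
orientation: [-3.133, -0.216, -0.005]
contact_force: [-0.1, 0.2, -1.2]
grip_width: 0.0129
```

>>> {"name": "play_rows", "arguments": {"increments": [[0, 0, 1, 0, 0, 0, 255]]}}

```text
clock: 14.55
tcp_pos: [0.5567, 0.1641, 0.0211]
orientation: [-3.132, -0.216, -0.004]
contact_force: [-7.7, 0.2, 15.4]
grip_width: 0.0125
```

>>> {"name": "play_rows", "arguments": {"increments": [[0, 0, -0.5, 0, 0, 0, 255], [0, 0, 0, 0, 0, 0, 160], [0, 0, 0, 0, 0, 0, 120], [0, 0, 0, 0, 0, 0, 100]], "force": 20}}

```text
clock: 14.95
tcp_pos: [0.5579, 0.1642, 0.0225]
orientation: [-3.132, -0.215, -0.008]
contact_force: [-1.0, 0.8, -1.0]
grip_width: 0.0518
```

>>> {"name": "play_rows", "arguments": {"increments": [[0, 0, 0, 0, 0, 0, 100], [0, 0, 0, 0, 0, 0, 100]]}}

```text
clock: 15.15
tcp_pos: [0.5581, 0.1642, 0.0225]
orientation: [-3.132, -0.215, -0.009]
contact_force: [0.5, 0.3, 0.6]
grip_width: 0.0523
```

```bash
python3 plan.py 0.557 0.166 0.13 8.1 22|head -4; python3 shot.py 15 scene:255,130,375,230 top:220,110,340,220; python3 tray.py 15 .016 .04
```

```text
t 15.15 tcp [0.5581 0.1642 0.0225] az 7.87 tilt 0.35 F [0.5 0.3 0.6] w 0.0523 j [-0.84  0.69  0.6   1.96 -0.61  0.67 -1.28]
5
[-0.0, -0.4, -21.5, -0.0, -0.001, -0.001]
[-0.1, -0.4, -21.5, -0.0, -0.001, -0.001]
top 219 slopes [-0.047  0.055  0.023] min [0.595 0.123 0.016] max [0.695 0.227 0.034] ((635.9864501953125, 170.13055419921875), (101.89727783203125, 93.87548828125), 16.063655853271484)
scene 189 slopes [-0.026  0.041  0.022] min [0.59  0.122 0.016] max [0.689 0.227 0.033] ((633.21435546875, 171.69873046875), (104.02532196044922, 91.98433685302734), 13.5607328414917)
```

View pics/scene15.png

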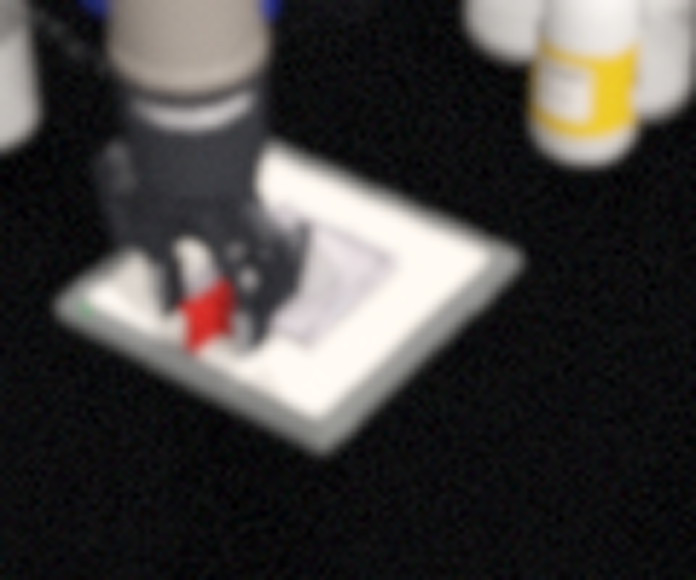

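>>> {"name": "play_rows", "arguments": {"increments": [[0, 0, -10, 0, 0, 0, 100], [0, 0, -20, 0, 0, 0, 100], [0, 0, -30, 0, 0, 0, 100], [0, 0, -30, 0, 0, 0, 60], [0, 5, -20, 0, 0, 0, 0]]}}

```text
clock: 15.75
tcp_pos: [0.556, 0.1585, 0.1354]
orientation: [-3.134, -0.215, 0.001]
contact_force: [-0.4, -0.1, -0.5]
grip_width: 0.0777
```

```bash
python3 plan.py 0.4915 -0.3385 0.14 8.1 45
```

```text
t 15.75 tcp [0.556  0.1585 0.1354] az 7.86 tilt 0.04 F [-0.4 -0.1 -0.5] w 0.0777 j [-0.94  0.53  0.75  1.92 -0.47  0.88 -1.39]
12
[-11.0, 40.3, -0.4, -0.0, 0.0, -0.0]
[-11.0, 40.3, -0.4, -0.0, 0.0, -0.0]
[-11.0, 40.3, -0.4, -0.0, 0.0, -0.0]
[-11.0, 40.3, -0.4, -0.0, 0.0, -0.0]
[-11.0, 40.3, -0.4, -0.0, 0.0, -0.0]
[-11.1, 40.3, -0.4, -0.0, 0.0, -0.0]
[-11.1, 40.3, -0.4, -0.0, 0.0, -0.0]
[-11.1, 40.3, -0.4, -0.0, 0.0, -0.0]
[-11.1, 40.3, -0.4, -0.0, 0.0, -0.0]
[-11.1, 40.3, -0.4, -0.0, 0.0, -0.0]
[-11.1, 40.3, -0.4, -0.0, 0.0, -0.0]
[-11.1, 40.3, -0.4, -0.0, 0.0, -0.0]
```

>>> {"name": "play_rows", "arguments": {"increments": [[-6, 20, -4, 0, 0, 0, 0], [-9, 35, 0, 0, 0, 0, 0], [-11, 40, 0, 0, 0, 0, 0], [-11, 40, 0, 0, 0, 0, 0], [-11, 40, 0, 0, 0, 0, 0]]}}

```text
clock: 16.25
tcp_pos: [0.5329, -0.0245, 0.142]
orientation: [-3.13, -0.231, -0.009]
contact_force: [0.4, -0.1, -0.3]
grip_width: 0.0853
```

```bash
python3 plan.py 0.4915 -0.3385 0.14 8.1 40 | head -4; python3 shot.py 16 top:220,110,340,220 scene:255,130,375,230;python3 tray.py 16 .016 .04
```

```text
t 16.25 tcp [ 0.5329 -0.0245  0.142 ] az 8.46 tilt 0.38 F [ 0.4 -0.1 -0.3] w 0.0853 j [-0.68  0.45  0.78  2.02 -0.43  0.83 -1.08]
8
[-10.9, 38.1, 0.1, -0.0, -0.001, 0.001]
[-10.9, 38.1, 0.1, -0.0, -0.001, 0.001]
top 420 slopes [-0.021  0.024  0.025] min [0.587 0.123 0.016] max [0.688 0.228 0.038] ((636.4733276367188, 173.9830780029297), (99.72286987304688, 100.45779418945312), 4.6478047370910645)
scene 320 slopes [ 0.046 -0.012  0.025] min [0.586 0.124 0.016] max [0.675 0.237 0.033] ((632.0923461914062, 180.38638305664062), (92.14295959472656, 105.94842529296875), 6.128035545349121)
```

View pics/top16.png

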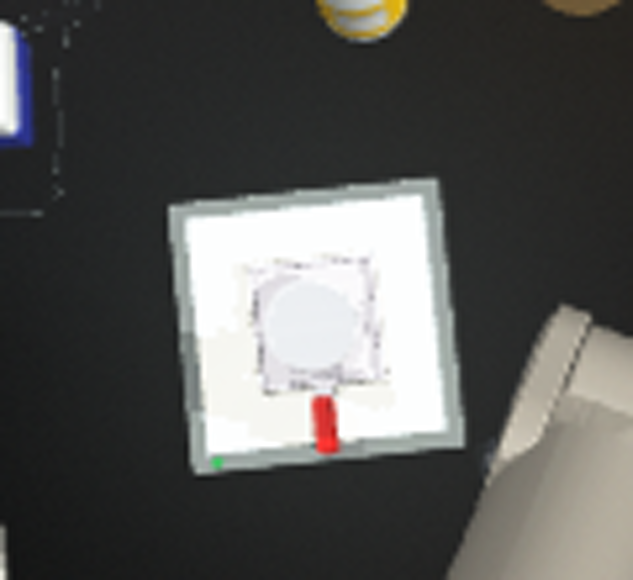

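The tray lies flat in the middle of the plate (crop centre ≈ (316,322)) with the dish in it. Going for the can now.

>>> {"name": "play_rows", "arguments": {"increments": [[-11, 38, 0, 0, 0, 0, 0], [-11, 38, 0, 0, 0, 0, 0], [-11, 38, 0, 0, 0, 0, 0], [-11, 38, 0, 0, 0, 0, 0], [-11, 38, 0, 0, 0, 0, 0]]}}

```text
clock: 16.85
tcp_pos: [0.4986, -0.23, 0.1397]
orientation: [-3.129, -0.223, -0.003]
contact_force: [0.7, 0.3, -0.4]
grip_width: 0.0854
```

```bash
python3 plan.py 0.4915 -0.3385 0.14 8.1 40 | head -6
cat > can.py <<'E'
import sys
from h import *
tag,zt=sys.argv[1],float(sys.argv[2])
for n in("top","scene"):
    try:f=load(f"{n}{tag}.npz")
    except Exception:continue
    P=pts(f);c=cv2.cvtColor(f["color"],cv2.COLOR_BGR2HSV)
    lm=((c[...,0]>22)&(c[...,0]<48)&(c[...,1]>120)&(c[...,2]>60)&(abs(P[...,2]-zt)<.009)&(P[...,0]<.6)&(P[...,1]<-.19)&(P[...,1]>-.4)&(P[...,0]>.43))
    v,u=np.nonzero(lm)
    if len(v)<5:print(n,"none");continue
    w=np.array([ray(f,a,b,zt)[:2] for a,b in zip(u,v)]);print(n,len(w),"can",w.mean(0).round(4),cv2.minEnclosingCircle((w*1000).astype(np.float32)),"z",np.median(P[lm][:,2]).round(4))
E
python3 shot.py 17 top:350,130,450,240 scene:335,160,475,310; python3 can.py 17 .085; python3 can.py 0 .087
```

```text
t 16.85 tcp [ 0.4986 -0.23    0.1397] az 8.15 tilt 0.28 F [ 0.7  0.3 -0.4] w 0.0854 j [-0.27  0.48  0.77  1.98 -0.45  0.85 -0.68]
3
[-7.5, 35.5, -0.3, -0.001, -0.001, 0.0]
[-7.4, 35.5, -0.2, -0.001, -0.001, 0.0]
[-7.4, 35.5, -0.2, -0.001, -0.001, 0.0]
top none
scene 495 can [ 0.4894 -0.3389] ((489.8229064941406, -338.6933898925781), 35.242393493652344) z 0.0858
top 256 can [ 0.512 -0.241] ((512.2681884765625, -240.82321166992188), 32.90997314453125) z 0.0866
scene 405 can [ 0.5082 -0.2426] ((507.37408447265625, -242.74176025390625), 35.80413818359375) z 0.0875
```

View pics/scene17.png

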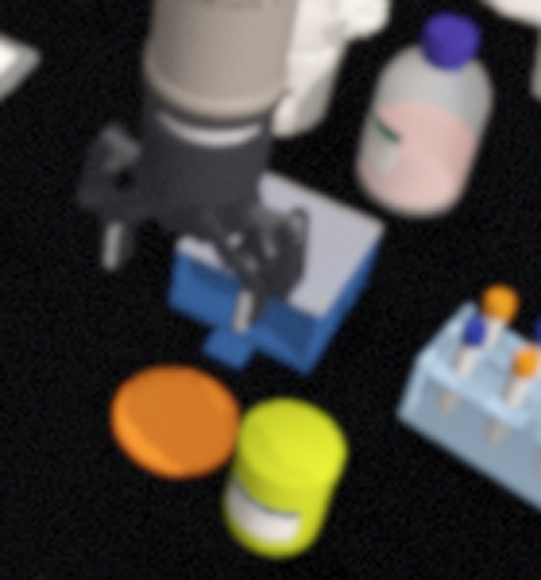

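View pics/top17.png

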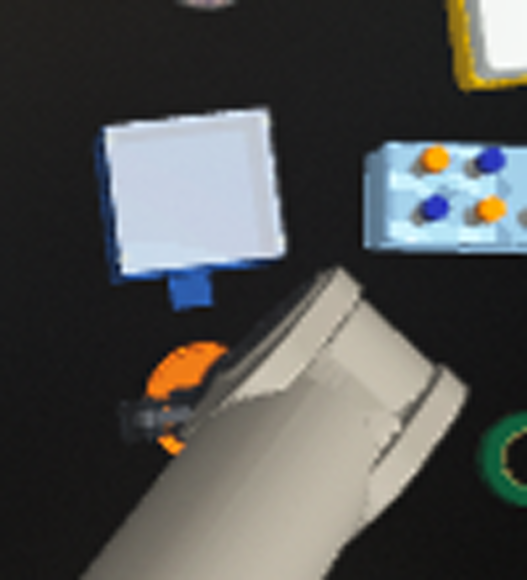

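>>> {"name": "play_rows", "arguments": {"increments": [[-7, 34, 0, 0, 0, 0, 0], [-7, 34, 0, 0, 0, 0, 0], [-6, 26, 0, 0, 0, 0, 0], [-2, 8, 0, 0, 0, 0, 0], [0, 0, 0, 0, 0, 0, 0]]}}

```text
clock: 17.45
tcp_pos: [0.4838, -0.3417, 0.1379]
orientation: [-3.131, -0.204, 0.004]
contact_force: [0.3, 0.9, 0.3]
grip_width: 0.0857
```

```bash
python3 plan.py 0.492 -0.3385 0.09 8.1 40 | head -6
```

```text
t 17.45 tcp [ 0.4838 -0.3417  0.1379] az 7.47 tilt 0.28 F [0.3 0.9 0.3] w 0.0857 j [-0.03  0.55  0.75  1.88 -0.47  0.9  -0.5 ]
2
[4.3, -1.0, 23.9, -0.002, 0.001, -0.006]
[4.3, -1.0, 23.9, -0.002, 0.001, -0.006]
```

>>> {"name": "play_rows", "arguments": {"increments": [[8, -3, 5, -0.003, 0, -0.011, 0], [1, 0, 16, 0, 0, 0, 0], [0, 0, 16, 0, 0, 0, 0], [0, 0, 0, 0, 0, 0, 0]]}}

```text
clock: 17.85
tcp_pos: [0.4942, -0.3306, 0.0963]
orientation: [-3.127, -0.233, 0.005]
contact_force: [-0.1, 0.2, -0.8]
grip_width: 0.0853
```

```bash
python3 plan.py 0.492 -0.3385 0.035 8.1 40 | head -6
```

```text
t 17.85 tcp [ 0.4942 -0.3306  0.0963] az 8.51 tilt 0.37 F [-0.1  0.2 -0.8] w 0.0853 j [-0.02  0.61  0.7   1.9  -0.52  0.83 -0.47]
2
[-1.6, 3.9, 30.6, -0.003, 0.001, 0.004]
[-1.6, 3.9, 30.6, -0.003, 0.001, 0.004]
```

>>> {"name": "play_rows", "arguments": {"increments": [[-2, 7, 0, -0.003, 0, 0.006, 0], [0, 0, 0, 0, 0, 0, 0]]}}

```text
clock: 18.05
tcp_pos: [0.493, -0.337, 0.095]
orientation: [-3.13, -0.225, 0.008]
contact_force: [0.5, 0.0, 0.2]
grip_width: 0.0854
```

```bash
python3 plan.py 0.492 -0.3385 0.035 8.1 40 | head -6
```

```text
t 18.05 tcp [ 0.493 -0.337  0.095] az 8.23 tilt 0.35 F [0.5 0.  0.2] w 0.0854 j [-0.01  0.61  0.7   1.89 -0.52  0.83 -0.47]
2
[-0.4, 0.8, 30.0, -0.002, 0.002, 0.001]
[-0.5, 0.7, 30.0, -0.002, 0.002, 0.001]
```

>>> {"name": "play_rows", "arguments": {"increments": [[0, 1, 20, 0, 0.002, 0, 0], [-1, 1, 20, 0, 0.001, 0, 0], [0, 0, 14, 0, 0, 0, 0], [0, 0, 0, 0, 0, 0, 0]]}}

```text
clock: 18.45
tcp_pos: [0.4935, -0.3409, 0.0413]
orientation: [-3.133, -0.224, -0.003]
contact_force: [-0.1, 0.3, 0.4]
grip_width: 0.0855
```

```bash
python3 plan.py 0.492 -0.3385 0.036 8.1 40 | head -6
```

```text
t 18.45 tcp [ 0.4935 -0.3409  0.0413] az 8.17 tilt 0.13 F [-0.1  0.3  0.4] w 0.0855 j [ 0.05  0.69  0.63  1.91 -0.59  0.74 -0.41]
1
[-1.1, -2.6, 5.3, -0.001, -0.002, 0.001]
```

>>> {"name": "play_rows", "arguments": {"increments": [[-1, -2, 5, 0, 0, 0, 0], [0, 0, 0, 0, 0, 0, 120], [0, 0, 0, 0, 0, 0, 120], [0, 0, 0, 0, 0, 0, 120], [0, 0, 0, 0, 0, 0, 120]], "force": 40}}

```text
clock: 18.95
tcp_pos: [0.4935, -0.3397, 0.0387]
orientation: [3.133, 0.224, 0.008]
contact_force: [0.0, 0.1, -1.9]
grip_width: 0.0637
```

```bash
python3 plan.py 0.492 -0.3385 0.09 8.1 40 | head -6;python3 shot.py 18 scene:335,160,475,310; python3 can.py 18 .085
```

```text
t 18.95 tcp [ 0.4935 -0.3397  0.0387] az 8.16 tilt 0.29 F [ 0.   0.1 -1.9] w 0.0637 j [ 0.05  0.69  0.62  1.91 -0.6   0.73 -0.41]
2
[-0.5, -0.7, -25.6, 0.0, -0.002, 0.001]
[-0.6, -0.7, -25.6, 0.0, -0.002, 0.001]
scene 326 can [ 0.4803 -0.3407] ((487.52520751953125, -340.5656433105469), 32.70159149169922) z 0.0868
```

View pics/scene18.png

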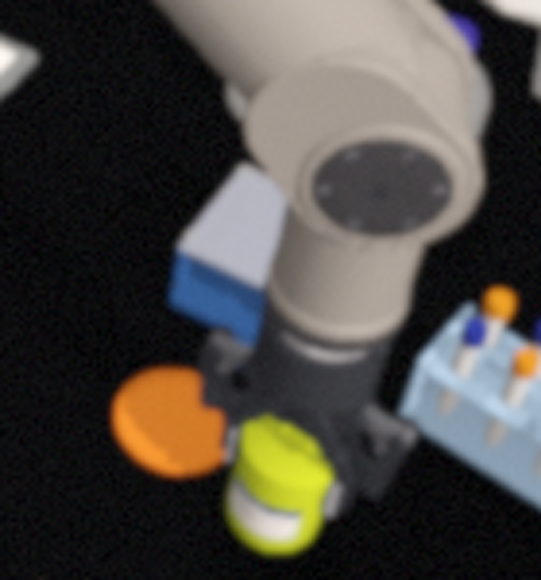

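>>> {"name": "play_rows", "arguments": {"increments": [[0, 0, -15, 0, 0, 0, 120], [0, 0, -20, 0, 0, 0, 120], [0, 0, -5, 0, 0, 0, 120], [3, -15, 0, 0, 0, 0, 120], [3, -20, 0, 0, 0, 0, 120]]}}

```text
clock: 19.5
tcp_pos: [0.4939, -0.3073, 0.0834]
orientation: [3.13, 0.216, 0.011]
contact_force: [0.2, 0.4, -1.6]
grip_width: 0.0635
```

```bash
python3 plan.py 0.510 -0.2457 0.08 8.1 20 | head -6
```

```text
t 19.5 tcp [ 0.4939 -0.3073  0.0834] az 7.89 tilt 0.45 F [ 0.2  0.4 -1.6] w 0.0635 j [-0.06  0.6   0.69  1.94 -0.54  0.78 -0.5 ]
4
[6.1, -14.7, 0.8, 0.001, -0.002, -0.001]
[6.1, -14.7, 0.8, 0.001, -0.002, -0.001]
[6.1, -14.7, 0.8, 0.001, -0.002, -0.001]
[6.1, -14.7, 0.8, 0.001, -0.002, -0.001]
```

>>> {"name": "play_rows", "arguments": {"increments": [[6, -16, 0, 0, -0.002, 0, 120], [6, -16, 0, 0, -0.002, 0, 120], [6, -15, 0, 0, -0.002, 0, 120], [5, -10, 0, 0, 0, 0, 120], [0, 0, 0, 0, 0, 0, 120]]}}

```text
clock: 20.0
tcp_pos: [0.5098, -0.2426, 0.0846]
orientation: [3.131, 0.219, 0.004]
contact_force: [-0.3, -0.4, -2.0]
grip_width: 0.0633
```

>>> {"name": "play_rows", "arguments": {"increments": [[0, 0, 0, 0, 0, 0, 120]]}}

```text
clock: 20.1
tcp_pos: [0.5097, -0.243, 0.0849]
orientation: [3.131, 0.22, 0.004]
contact_force: [0.2, -0.8, -1.1]
grip_width: 0.0634
```

```bash
python3 plan.py 0.510 -0.2457 0.05 8.1 20 | head -6;python3 shot.py 19 scene:335,190,435,290
```

```text
t 20.1 tcp [ 0.5097 -0.243   0.0849] az 8.03 tilt 0.24 F [ 0.2 -0.8 -1.1] w 0.0634 j [-0.19  0.58  0.7   1.98 -0.53  0.77 -0.61]
2
[-0.1, 1.3, 17.4, 0.002, -0.001, -0.001]
[-0.1, 1.3, 17.4, 0.002, -0.001, -0.001]
```

View pics/scene19.png

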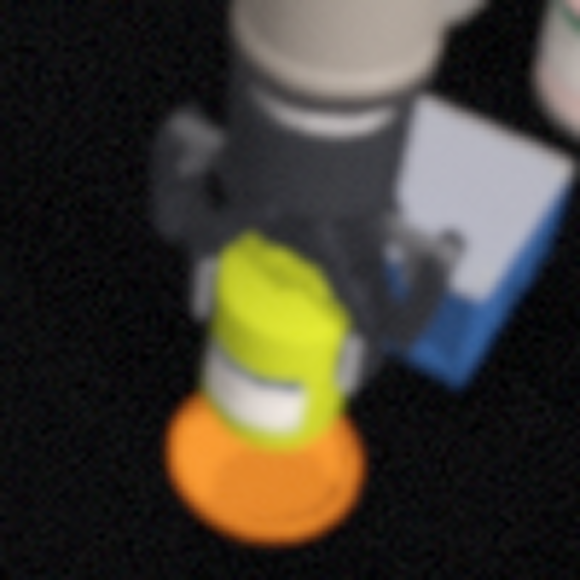

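>>> {"name": "play_rows", "arguments": {"increments": [[0, 2, 14, 0.002, 0, 0, 120], [0, 1, 10, 0, 0, 0, 120], [0, 0, 0, 0, 0, 0, 120]]}}

```text
clock: 20.45
tcp_pos: [0.5094, -0.2487, 0.0588]
orientation: [3.132, 0.215, 0.004]
contact_force: [1.3, 0.1, -1.5]
grip_width: 0.0634
```

```bash
python3 plan.py 0.510 -0.2457 0.041 8.1 20 | head -6;python3 shot.py 20 scene:335,190,435,290
```

```text
t 20.45 tcp [ 0.5094 -0.2487  0.0588] az 7.84 tilt 0.19 F [ 1.3  0.1 -1.5] w 0.0634 j [-0.15  0.62  0.66  1.99 -0.57  0.72 -0.57]
1
[0.9, -2.9, 17.8, 0.002, -0.002, -0.004]
```

View pics/scene20.png

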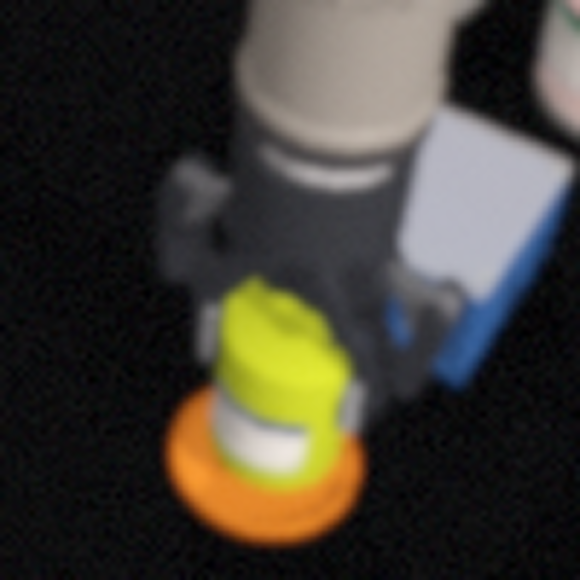

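>>> {"name": "play_rows", "arguments": {"increments": [[0, -3, 7, 0.002, -0.002, -0.003, 120], [0, -1, 5, 0, 0, 0, 120], [0, 0, 1, 0, 0, 0, 120]]}}

```text
clock: 20.8
tcp_pos: [0.5087, -0.2454, 0.0451]
orientation: [3.133, 0.218, 0.0]
contact_force: [0.2, -0.9, -1.8]
grip_width: 0.0637
```

```bash
python3 plan.py 0.510 -0.2457 0.041 8.1 20 | head -6;python3 shot.py 21 scene:335,190,435,290
```

```text
t 20.8 tcp [ 0.5087 -0.2454  0.0451] az 7.95 tilt 0.04 F [ 0.2 -0.9 -1.8] w 0.0637 j [-0.14  0.64  0.64  1.99 -0.59  0.7  -0.56]
1
[1.3, 0.5, 4.1, 0.001, -0.0, -0.003]
```

View pics/scene21.png

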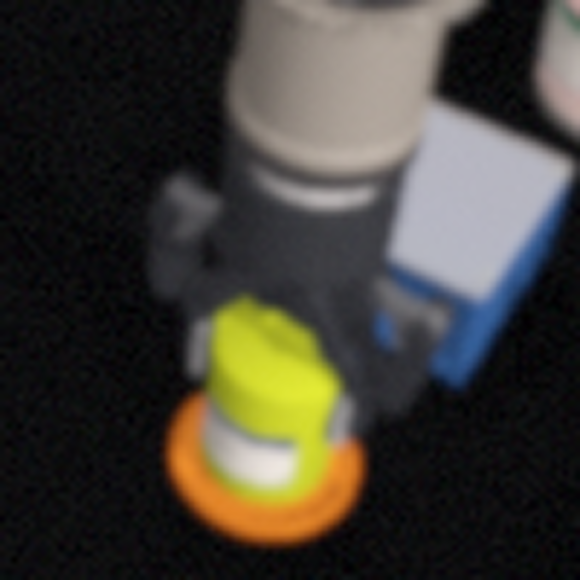

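Run:
```python
from h import *
f=load("scene21.npz");k=5.8
def circ(c,rr,z):return np.array([(proj(f,[c[0]+rr*np.cos(a),c[1]+rr*np.sin(a),z])-[335,190])*k for a in np.linspace(0,2*np.pi,60)])
im=cv2.imread("pics/scene21.png")
for c,rr,z,col in(((.5083,-.2457),.044,.006,(255,0,0)),((.5067,-.2454),.0325,.0085,(0,0,255)),((.5067,-.2454),.0325,.0935,(0,0,255))):
    cv2.polylines(im,[circ(c,rr,z).astype(np.int32)],True,col,1)
cv2.imwrite("pics/ov21.png",im)
```

```text
(no output)
```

View pics/ov21.png

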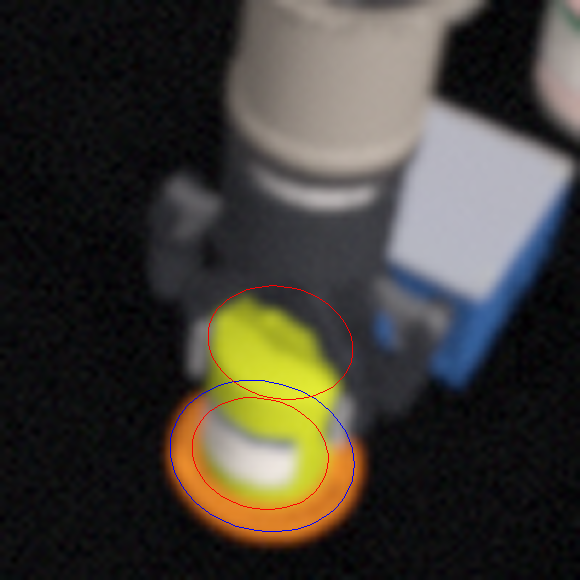

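```bash
cat > sil.py <<'E'
from h import *
from scipy.optimize import minimize
K=6
def masks(tag,box,name="scene"):
    f=load(f"{name}{tag}.npz");u0,v0,u1,v1=box
    b=cv2.resize(f["color"],None,fx=K,fy=K,interpolation=cv2.INTER_CUBIC)[v0*K:v1*K,u0*K:u1*K]
    h=cv2.cvtColor(b,cv2.COLOR_BGR2HSV).astype(int);H,S,V=h[...,0],h[...,1],h[...,2]
    org=(H>=4)&(H<19)&(S>130)&(V>60)
    can=((H>=22)&(H<50)&(S>90)&(V>70))|((S<90)&(V>110))
    return f,org,can
def hull(f,box,c,rr,zs):
    p=[]
    for z in zs:
        for a in np.linspace(0,2*np.pi,48,endpoint=False):p.append((proj(f,[c[0]+rr*np.cos(a),c[1]+rr*np.sin(a),z])+.5)*K-.5-[box[0]*K,box[1]*K])
    return cv2.convexHull(np.array(p,np.float32))
def fit(f,box,m,x0,rr,zf,rowmin=0,valid=None):
    def cost(p):
        im=np.zeros(m.shape,np.uint8);cv2.fillConvexPoly(im,np.round(hull(f,box,p[:2],rr,zf(p))*16).astype(np.int32),1,shift=4)
        a=m.copy();b=im>0;a=a[rowmin:];b=b[rowmin:]
        return 1-(a&b).sum()/max(1,(a|b).sum())
    n=len(x0);s=[np.array(x0)]+[np.array(x0)+.004*np.eye(n)[i] for i in range(n)]
    r=minimize(cost,x0,method="Nelder-Mead",options=dict(initial_simplex=s,xatol=5e-5,fatol=1e-4));return r.x.round(4),round(r.fun,3)
if __name__=="__main__":
    box=(355,225,425,300)
    f,o,c=masks("17",box)
    # saucer only: keep component
    print("saucer17",fit(f,box,o,[.508,-.246],.044,lambda p:(0,.006)))
    f,o,c=masks("0",box);k,l,st,ce=cv2.connectedComponentsWithStats(c.astype(np.uint8));c=l==(1+st[1:,4].argmax())
    print("can0",fit(f,box,c,[.51,-.242],.0325,lambda p:(.002,.087)))
    f,o,c=masks("17",box);k,l,st,ce=cv2.connectedComponentsWithStats(c.astype(np.uint8));c=l==(1+st[1:,4].argmax())
    print("can17",fit(f,box,c,[.491,-.338],.0325,lambda p:(0,.085)))
    f,o,c=masks("21",box);k,l,st,ce=cv2.connectedComponentsWithStats(c.astype(np.uint8));c=l==(1+st[1:,4].argmax())
    cv2.imwrite("pics/m21.png",c.astype(np.uint8)*255)
    for rm in(30*K,):
        print("can21",fit(f,box,c,[.507,-.245,.0085],.0325,lambda p:(p[2],p[2]+.085),rm))
    for z in(.004,.0065,.009):print(z,fit(f,box,c,[.507,-.245],.0325,lambda p:(z,z+.085),30*K))
E
python3 sil.py
```

```text
saucer17 (array([ 0.5061, -0.2458]), np.float64(0.142))
can0 (array([ 0.5151, -0.24  ]), np.float64(0.501))
can17 (array([ 0.497, -0.339]), np.float64(0.056))
can21 (array([ 0.5142, -0.2434,  0.0052]), np.float64(0.066))
0.004 (array([ 0.5149, -0.243 ]), np.float64(0.065))
0.0065 (array([ 0.5135, -0.2443]), np.float64(0.066))
0.009 (array([ 0.5119, -0.2452]), np.float64(0.066))
```

View pics/m21.png

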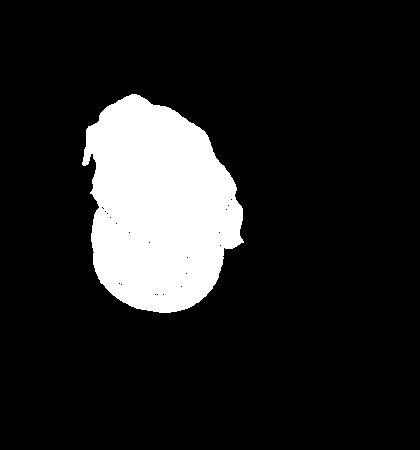

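>>> {"name": "play_rows", "arguments": {"increments": [[0, 0, 2, 0, 0, 0, 120], [0, 0, 2, 0, 0, 0, 120]]}}

```text
clock: 21.05
tcp_pos: [0.509, -0.2454, 0.0413]
orientation: [3.133, 0.218, 0.001]
contact_force: [0.6, 0.2, -1.0]
grip_width: 0.0635
```

>>> {"name": "play_rows", "arguments": {"increments": [[0, 0, 1, 0, 0, 0, 120]]}}

```text
clock: 21.15
tcp_pos: [0.5091, -0.2453, 0.0403]
orientation: [3.133, 0.218, 0.002]
contact_force: [-0.3, -0.0, -1.4]
grip_width: 0.0637
```

>>> {"name": "play_rows", "arguments": {"increments": [[0, 0, 1, 0, 0, 0, 120]]}}

```text
clock: 21.25
tcp_pos: [0.5094, -0.2453, 0.0397]
orientation: [3.133, 0.218, 0.002]
contact_force: [-3.3, 4.3, 14.5]
grip_width: 0.0637
```

>>> {"name": "play_rows", "arguments": {"increments": [[0, 0, 1, 0, 0, 0, 120]]}}

```text
clock: 21.35
tcp_pos: [0.5095, -0.2453, 0.0397]
orientation: [-3.134, -0.218, -0.003]
contact_force: [-5.3, 3.7, 16.8]
grip_width: 0.0633
```

>>> {"name": "play_rows", "arguments": {"increments": [[0, 0, 0, 0, 0, 0, 80], [0, 0, 0, 0, 0, 0, 30], [0, 0, 0, 0, 0, 0, 0], [0, 0, 0, 0, 0, 0, 0]]}}

```text
clock: 21.75
tcp_pos: [0.5104, -0.2459, 0.0407]
orientation: [3.134, 0.218, 0.007]
contact_force: [0.8, 0.5, -0.6]
grip_width: 0.0854
```

```bash
python3 plan.py 0.5085 -0.2457 0.14 8.1 25 | head -6;python3 shot.py 22 scene:335,190,435,290
```

```text
t 21.75 tcp [ 0.5104 -0.2459  0.0407] az 7.95 tilt 0.25 F [ 0.8  0.5 -0.6] w 0.0854 j [-0.13  0.65  0.64  1.99 -0.6   0.69 -0.55]
4
[-0.4, -0.1, -24.8, 0.0, -0.001, -0.001]
[-0.4, -0.1, -24.8, 0.0, -0.001, -0.001]
[-0.4, -0.1, -24.8, 0.0, -0.001, -0.001]
[-0.4, -0.1, -24.8, 0.0, -0.001, -0.001]
```

View pics/scene22.png

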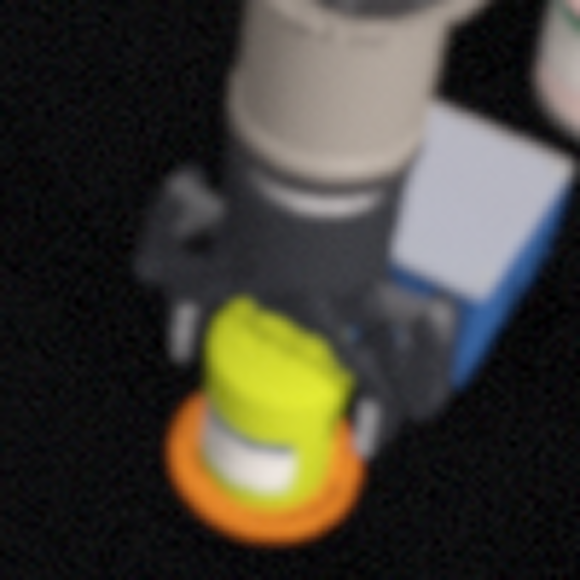

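Released and upright. Rising, then moving aside for an unobstructed top view.

>>> {"name": "play_rows", "arguments": {"increments": [[0, 0, -12, 0, 0, 0, 0], [0, 0, -22, 0, 0, 0, 0], [0, 0, -30, 0, 0, 0, 0], [0, 0, -30, 0, 0, 0, 0], [0, 0, -25, 0, 0, 0, 0]]}}

```text
clock: 22.3
tcp_pos: [0.5074, -0.2454, 0.1629]
orientation: [-3.133, -0.216, 0.005]
contact_force: [0.5, 0.2, 0.6]
grip_width: 0.0855
```

>>> {"name": "play_rows", "arguments": {"increments": [[0, -15, -10, 0, 0, 0, 0], [0, -30, -10, 0, 0, 0, 0], [0, -40, 0, 0, 0, 0, 0], [0, -40, 0, 0, 0, 0, 0], [0, -40, 0, 0, 0, 0, 0]]}}

```text
clock: 22.8
tcp_pos: [0.4872, -0.0863, 0.1922]
orientation: [3.131, 0.193, 0.016]
contact_force: [0.7, 0.1, -0.3]
grip_width: 0.0855
```

>>> {"name": "play_rows", "arguments": {"increments": [[0, -30, 0, 0, 0, 0, 0], [0, -15, 0, 0, 0, 0, 0], [0, 0, 0, 0, 0, 0, 0], [0, 0, 0, 0, 0, 0, 0]]}}

```text
clock: 23.2
tcp_pos: [0.4806, -0.0345, 0.1941]
orientation: [-3.135, -0.206, -0.018]
contact_force: [-0.1, -0.3, 0.0]
grip_width: 0.0849
```

```bash
python3 plan.py 0.5085 -0.05 0.14 8.1 25 | head -1;python3 shot.py 23 scene:255,130,455,300 top:190,130,470,240; python3 can.py 23 .087; sed -e 's/top0/top23/;s/scene0/scene23/' meas.py > m23.py; python3 m23.py 2>/dev/null| grep -E "can|saucer"; python3 tray.py 23 .016 .04
```

```text
t 23.2 tcp [ 0.4806 -0.0345  0.1941] az 7.53 tilt 0.64 F [-0.1 -0.3  0. ] w 0.0849 j [-0.81  0.27  0.89  2.09 -0.27  0.89 -1.2 ]
top 254 can [ 0.5097 -0.2435] ((509.612060546875, -243.5009307861328), 32.5433464050293) z 0.0863
scene 409 can [ 0.5055 -0.2454] ((504.10400390625, -243.23016357421875), 35.88219451904297) z 0.0877
top can top [ 0.50974608 -0.24352199] ((509.612060546875, -243.5009307861328), 32.5433464050293) [ 0.50976518 -0.24361542  0.08646221]
top 439 slopes [-0.028  0.034  0.024] min [0.586 0.123 0.016] max [0.691 0.224 0.038] ((635.927001953125, 174.7569580078125), (99.99657440185547, 96.83955383300781), 8.815715789794922)
scene 319 slopes [-0.014  0.043  0.024] min [0.585 0.124 0.016] max [0.683 0.231 0.034] ((632.7169189453125, 179.2503662109375), (96.53688049316406, 104.2018051147461), 4.424752712249756)
```

View pics/scene23.png

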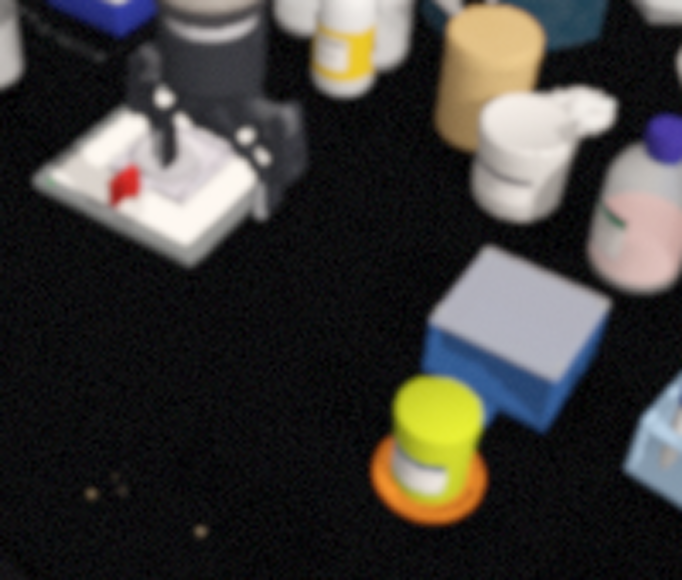

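View pics/top23.png

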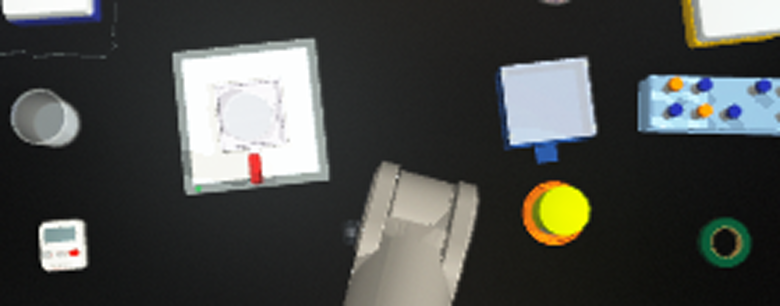

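```bash
python3 -c "
from bench import r
print(r.hand_in())"
```

```text
the job is handed in; nothing more can be done
None
```

I finished the job and handed it in at about 23 s of the 72 s allowed; the hand-in reports no verdict.

- **Can moved aside:** I stood it on the worktop about 95 mm from the saucer and released it.
- **Tray:** I slid it straight out of the bay by its handle, carried it level and set it on the light plate. The wrist force at touchdown was about 15 N.
- **Can returned:** I put it back in the saucer.

**Last checks**
- **Can:** the top camera puts it about 2.5 mm from the saucer's centre. It is upright, with its top at about 86 mm, the same as at the start.
- **Tray:** its centre is 2–4 mm from the plate's centre by both cameras. It looks flat in the pictures, with the dish inside.
- **Gripper:** it is open, about 0.19 m up and touching nothing.
- **Bystanders:** the beaker, timer and tape look undisturbed in the pictures; I did not measure them.

**Checks that disagreed**
- The two cameras differ by about 4 mm on the can. An outline fit in the scene camera differed from the top camera by up to 6 mm, so I trusted the top camera, where the circle's radius fitted well.
- Plane fits to the tray's depth points gave apparent slopes of 0.01–0.04. I put these down to the dish and rim being included in the fit, but did not prove the tray is perfectly flat.

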